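# Stow the spice jars and latch the storage tin

### The arm

A 7-joint arm with a two-finger parallel gripper is mounted at the origin on the work surface. World frame = base frame: x ahead of the robot, y to its left, z up, the work surface at z = 0. Lengths are in m, angles in rad, forces in N, time in s.
With the tool pointing down it reaches from about 0.4 to 0.85 m from the base axis. Payload 10.4 kg.
Tool frame: the origin (TCP) lies at the very end of the fingers, on their centre line; the grasp point (between the pads) lies 19 mm behind it; z points along the fingers, y is the direction in which the jaws open and shut (so a half turn about z gives the same grasp; the last joint's range is limited). The gripper opens to 87 mm and grips with 3 to 60 N. Pads are 19 mm wide; open, the fingers measure 117 mm over their backs; the gripper's body (75 mm by 190 mm) begins 51 mm behind the grasp point.
Start: joints at [-1.139, 0.332, -0.065, 1.46, 0.022, 1.35, -0.088], TCP at [0.275, 0.561, 0.223] pointing down, gripper open.
Joint ranges: [-2.6, 2.6], [-0.5, 2.12], [-1.47, 1.34], [0.16, 2.42], [-1.27, 4.41], [0.06, 2.06], [-2.6, 2.6]. Speed limits (rad/s): [2.22, 2.22, 2.79, 2.79, 3.14, 3.14, 3.14].

### API

Orientations are given as a unit quaternion [x, y, z, w].
In Python, from bench import r, eyes, job gives the robot as it stands. The module is installed in compiled form; this text tells all that it offers.
- The arm moves only by the tool play_rows, never from a script. Its argument "motion" is a list of rows, each a list of 7 numbers: the shift along the tool's x, y, z as a fraction of full scale, then the turn, a rotation vector about the tool's x, y, z as a fraction of full scale, then the opening in per cent of the stroke, from 0 (shut) to 100 (fully open). A call has 1 to 5 rows; each row is the pose to reach, as a shift and turn from the pose commanded when the call began, along the tool's axes at that moment; what a row does not reach only later rows make up. Full scale, the value 1, is 0.2 m for a shift and 90 degrees for a turn. A row lasts 1/8 s, in which the tool goes at most 62.5 mm and 10.7 degrees, less where a joint would pass 70% of its speed; a pose out of reach is approached as far as the arm can. A call with a number of a shift or a turn outside -1 to 1 is refused whole. A call with a gripper value outside its range is refused whole. The fingers move at their own pace and stop on an object; "squeeze" is the grip in N (left out, the last holds). Time passes only in rows, so rows that repeat a pose let the fingers close. It gives the time, the measured TCP pose, the force and the opening at its end, in the units of the state.
- r.read_state(): the state, without advancing time (a new reading comes with each control period).
- eyes.camera(name): name is "scene" or "side" or "wrist"; returns a dict with "image" (384x512x3 uint8, red, green, blue), "mtx" (3x3 intrinsics, pixels), "dist" ([k1, k2, p1, p2, k3] as OpenCV has them; the pictures are not rectified), "R" (3x3) and "t" (3): a world point X has camera coordinates R X + t. Camera axes: x right, y down, z forward; pixel columns grow to the right and rows downward; lengths in m; the calibration is good to about 2 mm. A picture is of the moment at which its call begins. There is no depth.
- job.close_job(): hands the job in, once; it reports no verdict.
Trained networks look in a picture, given as the dict that the camera call returned (one of the last four; its "shot" number tells which), for a name from the list of things; names that differ only in an ending like _2 or _b are one class to them, and where a whole thing is asked for, a point or a joint stands for the part that bears it (a point fixed in the world has none). Each returns a list of dicts, best first, with "p" (0 to 1); they miss things now and then, are a little off and sometimes report something else, mostly with a low value. They report only what shows in the picture. A call takes as long as a camera call. They do not tell look-alikes from the thing itself.
- eyes.regions_of(picture, label): "region" (384x512 bool, what is visible of it) and "xy" ([column, row] in pixels, amid what is visible of it).
- eyes.landmark_of(picture, label): "xy" ([column, row] in pixels: a listed point, or the origin of a listed thing).
The state is a dict: "time": time; "joint_positions": joint angles; "joint_vel": joint speeds; "joint_torque": joint torques, N m; "ee_pos": TCP position; "eef_rot": TCP orientation; "ft_force": force on the tool from outside, world axes, zero at the start; "torque": the same for the moment, N m; "width": finger opening in m.
Only numpy, scipy, OpenCV 4.12 (cv2) and the standard library are available. Lean on these libraries where they do the work, as an engineer would, in place of code of your own. Each camera call takes 0.05 s, during which the arm holds its last target. There are 200 camera calls.

### The job

Put away the low spice jars: stand every one of them upright in the open storage tin, then shut its hinged lid fully. Then free the steel latch plate from the headed pin of its parking board by its keyhole slot, work its oblong eye over the wide T-head of the stud on the tin, and leave the plate lying level across the closed lid, with its eye round the stud's neck under the head so that it cannot lift off, and let go. Leave the other kitchen things where they are.

Things in the scene. Friction and masses are not known exactly. Their poses are not given: they have to be found in the camera images.
- tin: White storage tin with a blue band, fixed. 172 (its x) by 220 mm (its y), walls and floor 6 mm thick, rim 85 mm high, no partitions. Origin: centre of underside; z up. The lid is hinged along its +x rim; on its -x side a wooden bracket (x -160 to -88 mm, y within 45 mm) carries the stud, its top 95 mm above the counter, flush with the shut lid's top.
- stud (a point): Foot of the upright steel T-stud, on its axis at the bracket's top: x = -125, y = 0, z = 95 mm in the tin's frame; axes as the tin's. Round neck 10 mm in diameter; the head is a bar 46 mm long (tin's x), 14 mm wide (y), 7 mm thick, centred on the neck, its underside 26 mm and its top 33 mm above this point.
- lid (a joint): Angle of the tin's wooden lid: 0 = shut, 1.57 = upright, at most 2.1 (leaning away). It starts at 1.6 to 1.9. 10 mm thick, 172 mm from hinge to free edge, 220 mm wide, 0.3 kg. A stiff hinge (0.4 N m of friction) holds it wherever it is left, so push it right down. No handle: push its outer face.
- lid_hinge (a point): Middle of the lid's hinge line: x = 86, y = 0, z = 85 mm in the tin's frame (turns with the lid). The line runs along the tin's y; the shut lid reaches from it to the tin's -x, its outer (top) face 10 mm above it.
- park: Wooden parking board fixed to the counter, 220 mm (x, from -105 to +115) by 85 mm (y), 12 mm thick. Origin: underside, 69 mm in +x from its steel pin.
- pin (a point): Foot of the parking board's headed pin, on the board's top face. The neck is 8 mm in diameter, the round head 14 mm in diameter and 5 mm thick, from 9 to 14 mm above the board. Axes as the board's.
- latch: Loose steel latch plate, 5 mm thick, 56 mm wide (y), x from -88 to +101 mm, about 0.3 kg. Origin: underside, below the middle of its upright black grip fin (12 mm thick in x, 50 mm wide, 5 to 39 mm above the underside). It starts on the parking board, its x along the board's x. When fitted, its +x points along the tin's -x and its rear part lies on the shut lid.
- latch_eye (a point): Centre of the plate's oblong eye, at the underside: x = 70, y = 0 in the plate's frame. The eye runs from x = 51 to 89 mm, 22 mm wide (y). At 38 mm it is shorter than the stud's head: tilt the plate about 35 degrees, +x end down, dip that end below the outer (tin's -x) end of the head, draw back until it is close to the neck, then level.
- latch_wide (a point): Centre of the wide part of the plate's keyhole, at the underside: x = -39, y = 0 in the plate's frame. Wide part x -50 to -28 mm, 22 mm wide; narrow slot x -76 to -50 mm, 12 mm wide. At the start the pin is in the narrow slot (at about x = -69): slide the plate 30 mm along its own -x, then lift.
- jar1: Low glass spice jar with a steel cap and paper label, 54 mm in diameter, 60 mm high, about 0.16 kg, standing on the counter; two to four of the four such jars are present. Origin: centre of its underside, z up.
- jar2: Low glass spice jar with a steel cap and paper label, 54 mm in diameter, 60 mm high, about 0.16 kg, standing on the counter; two to four of the four such jars are present. Origin: centre of its underside, z up.
- jar3: Low glass spice jar with a steel cap and paper label, 54 mm in diameter, 60 mm high, about 0.16 kg, standing on the counter; two to four of the four such jars are present. Origin: centre of its underside, z up.
- jar4: Low glass spice jar with a steel cap and paper label, 54 mm in diameter, 60 mm high, about 0.16 kg, standing on the counter; two to four of the four such jars are present. Origin: centre of its underside, z up.
- sauce: Bystander: amber sauce bottle with a red cap, 60 mm in diameter, 200 mm high. Origin: centre of underside.
- juicer: Bystander: blue and white citrus squeezer, 110 mm in diameter, 85 mm high. Origin: centre of underside.
- shaker: Bystander: salt shaker with a steel cap, 42 mm in diameter, 100 mm high. Origin: centre of underside.
- spoon: Bystander: spoon, 150 mm long, lying on the counter. Origin: its underside.
- packet: Bystander: upright paper packet 60 x 100 x 160 mm. Origin: centre of underside.
Things that resemble listed ones, but are neither listed nor needed, are in the scene too. Leave any black look-alike of the jar4 alone. Leave any orange look-alike of the jar3 alone.

How it is judged:
On the way, in this order (a step that is already met when the one before it is completed fails the run):
1. all the jars present stand upright in the tin (x of jar1 in the frame of tin between -0.08 and 0.08 m and y of jar1 in the frame of tin between -0.104 and 0.104 m and z of each of jar1, jar2, jar3, jar4 in the frame of tin below 0.02 m and angle between each of jar1, jar2, jar3, jar4's own z axis and vertical below 0.25 rad and x of jar2 in the frame of tin between -0.08 and 0.08 m and y of jar2 in the frame of tin between -0.104 and 0.104 m and x of jar3 in the frame of tin between -0.08 and 0.08 m and y of jar3 in the frame of tin between -0.104 and 0.104 m and x of jar4 in the frame of tin between -0.08 and 0.08 m and y of jar4 in the frame of tin between -0.104 and 0.104 m), for 0.2 s.
2. the lid is shut on them (all of step 1 and value of joint lid below 0.04 rad), for 0.2 s.
3. the latch plate lies level with its eye round the stud under the head (all of step 2 and horizontal distance between latch_eye and stud below 0.018 m and z of latch_eye in the frame of stud between -0.008 and 0.008 m and angle between latch's own z axis and vertical below 0.07 rad and angle between the x axis of latch and the x axis of tin, either way round below 0.35 rad and x of latch in the frame of tin between -0.09 and -0.03 m), for 0.2 s.
At the end, for the whole second after the job is handed in: Jars present: on the tin's floor, upright within 0.25 rad. Lid below 0.04 rad. Latch plate at rest, level within 0.07 rad, eye centre within 18 mm of the stud's axis, underside within 8 mm of the bracket's top, length along the tin's x within 0.35 rad, its body on the lid side (all of step 3 and linear speed of latch below 0.02 m/s); the robot touches nothing.
It fails at once if another kitchen thing is disturbed (moved more than 6 cm) (distance of any of sauce, juicer, shaker, spoon, packet from where it was at the start of the episode above 0.06 m).
Of jar1, jar2, jar3, jar4 only 2 to 4 are there at a start; the rules pass over those that are not, and their reading is None.
At some moment in a run one of jar1, jar2, jar3, jar4 may be knocked a few centimetres aside while the robot is not near it.
It also fails if it takes over 210 s, if anything falls off the work surface, if the arm or the gripper's body presses on something with over 40 N, if the wrist force passes 120 N, or if a joint passes its speed limit or range.

## Working session

There is one attempt and no reset: what is moved stays moved. The work goes in short steps, Python scripts to look and compute and a tool call to move; the robot and the scene stay as the last step left them, time stands still between calls to the robot, and variables do not carry over. Pictures are saved under pics/ and viewed, about 12 in all and at most 16, crops included, and the job is handed in when it is done.

Besides the shell and the picture viewer there is one more tool, called after "Request:" in YAML: its name, and indented under it one key for each argument. play_rows: Moves the arm, as the interface text tells. Shift numbers are shares of 0.2 m and turn numbers shares of 90 degrees, none past 1 either way. Its arguments: {"type":"object","properties":{"motion":{"type":"array","items":{"type":"array","items":{"type":"number"}}},"squeeze":{"type":"number"}},"required":["motion"]}

```bash
mkdir -p pics
cat > h.py <<'E'
import numpy as np, cv2
from bench import r, eyes, job
from scipy.spatial.transform import Rotation as Rn
def ray(c,xy):
    u=cv2.undistortPoints(np.array([[xy]],float),c['mtx'],np.array(c['dist'],float)).ravel()
    R=np.array(c['R']);t=np.array(c['t']).ravel()
    o=-R.T@t; d=R.T@np.array([u[0],u[1],1.]); return o,d/np.linalg.norm(d)
def onz(c,xy,z):
    o,d=ray(c,xy); return o+d*(z-o[2])/d[2]
def tri(obs):
    A=np.zeros((3,3));b=np.zeros(3)
    for c,xy in obs:
        o,d=ray(c,xy);P=np.eye(3)-np.outer(d,d);A+=P;b+=P@o
    X=np.linalg.solve(A,b)
    return X,[float(np.linalg.norm((np.eye(3)-np.outer(d,d))@(X-o))) for o,d in [ray(c,x) for c,x in obs]]
def proj(c,X):
    return cv2.projectPoints(np.array(X,float).reshape(-1,1,3),cv2.Rodrigues(np.array(c['R']))[0],np.array(c['t'],float),c['mtx'],np.array(c['dist'],float))[0].reshape(-1,2)
def save(c,n,crop=None,s=1):
    im=c['image'][:,:,::-1]
    if crop: im=im[crop[1]:crop[3],crop[0]:crop[2]]
    cv2.imwrite('pics/'+n,cv2.resize(im,None,fx=s,fy=s,interpolation=cv2.INTER_CUBIC))
def delta(p,Rt=None):
    "shift/turn fractions from current measured pose to goal"
    s=r.read_state(); R0=Rn.from_quat(s['eef_rot'])
    d=R0.inv().apply(np.array(p)-s['ee_pos'])/0.2
    w=np.zeros(3) if Rt is None else (R0.inv()*Rt).as_rotvec()/(np.pi/2)
    return np.round(np.r_[d,w],3).tolist()
E
python3 - <<'E'
from h import *
np.set_printoptions(precision=3,suppress=True)
cs={n:eyes.camera(n) for n in('scene','side')}
for n,c in cs.items():
    save(c,n+'0.png',s=1.5)
    R=np.array(c['R']);print(n,-R.T@c['t'])
    for l in ['tin','stud','lid_hinge','park','pin','latch','latch_eye','latch_wide','jar1','jar3','sauce','juicer','shaker','spoon','packet']:
        print(l,[(np.round(d['xy'],1).tolist(),round(d['p'],2)) for d in eyes.landmark_of(c,l)][:6])
s=r.read_state();print(s['ee_pos'],s['eef_rot'],Rn.from_quat(s['eef_rot']).as_matrix())
E
```

```text
scene [1.261 0.271 0.828]
tin [([337.9, 222.3], 0.77)]
stud [([302.9, 192.8], 0.72)]
lid_hinge [([377.9, 211.8], 0.9), ([207.1, 254.9], 0.35)]
park [([249.1, 194.7], 0.57)]
pin [([259.5, 184.9], 0.91)]
latch [([244.1, 194.5], 0.93)]
latch_eye [([233.6, 205.0], 0.89), ([282.7, 174.2], 0.6)]
latch_wide [([162.6, 183.1], 0.52)]
jar1 [([183.1, 156.6], 0.85), ([130.5, 222.3], 0.85), ([159.3, 180.2], 0.82), ([205.9, 144.6], 0.69), ([209.7, 167.9], 0.62), ([192.1, 192.1], 0.59)]
jar3 [([183.1, 156.6], 0.85), ([130.5, 222.3], 0.85), ([159.3, 180.2], 0.82), ([205.9, 144.6], 0.69), ([209.7, 167.9], 0.62), ([192.1, 192.1], 0.59)]
sauce [([175.5, 229.7], 0.59)]
juicer [([258.8, 183.0], 0.72), ([250.7, 265.4], 0.63)]
shaker [([245.5, 162.2], 0.51), ([175.7, 229.7], 0.44)]
spoon [([283.4, 173.3], 0.57)]
packet [([207.7, 257.3], 0.95)]
side [-0.034 -0.856  0.663]
tin [([205.8, 179.6], 0.63)]
stud [([230.6, 167.4], 0.83)]
lid_hinge [([185.3, 149.4], 0.8)]
park [([263.4, 234.0], 0.71)]
pin [([239.5, 236.0], 0.7)]
latch [([261.7, 227.3], 0.97)]
latch_eye [([289.6, 222.3], 0.75), ([308.7, 186.0], 0.66), ([337.4, 203.0], 0.44)]
latch_wide [([251.7, 228.3], 0.84)]
jar1 [([327.3, 266.5], 0.88), ([365.9, 293.8], 0.82), ([369.4, 262.8], 0.81), ([324.4, 313.4], 0.79), ([264.8, 326.5], 0.63)]
jar3 [([327.3, 266.5], 0.88), ([365.9, 293.8], 0.82), ([369.4, 262.8], 0.81), ([324.4, 313.4], 0.79), ([264.8, 326.5], 0.63)]
sauce [([361.1, 226.3], 0.86)]
juicer [([307.3, 186.6], 0.89), ([328.2, 266.2], 0.18)]
shaker [([226.7, 267.7], 0.95)]
spoon [([197.4, 241.4], 0.62), ([205.2, 181.9], 0.18)]
packet [([339.6, 202.6], 0.91)]
[0.275 0.561 0.223] [0.225 0.974 0.    0.   ] [[-0.898  0.439  0.   ]
 [ 0.439  0.898  0.   ]
 [ 0.     0.    -1.   ]]
```

View pics/scene0.png

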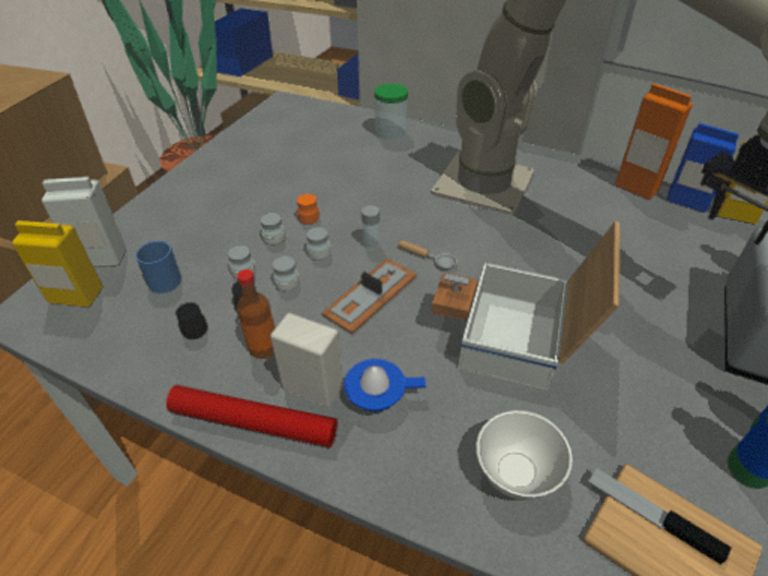

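View pics/side0.png

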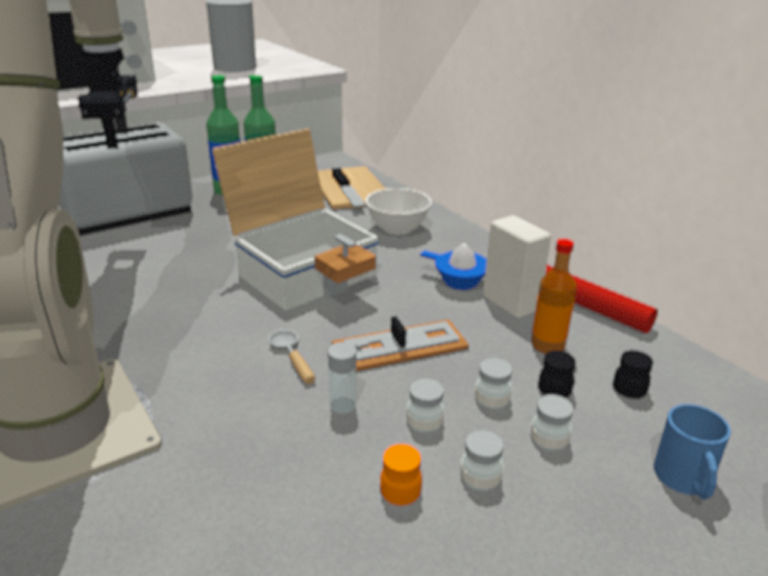

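Run:
```python
from h import *
np.set_printoptions(precision=3,suppress=True)
S=eyes.camera('scene');D=eyes.camera('side')
P=lambda c,l:eyes.landmark_of(c,l)
for l in ['tin','stud','lid_hinge','park','pin','latch','latch_eye']:
    a=P(S,l);b=P(D,l)
    if a and b: print(l,*tri([(S,a[0]['xy']),(D,b[0]['xy'])]))
for c,n in((S,'scene'),(D,'side')):
    for d in P(c,'jar1'):
        X=onz(c,d['xy'],0); u,v=np.round(proj(c,X+[0,0,.015])[0]).astype(int)
        print(n,d['xy'],round(d['p'],2),X, [c['image'][v+k,u].tolist() for k in (-2,0,2)])
```

```text
tin [0.51  0.208 0.006] [0.003434890663018391, 0.003434890663018476]
stud [0.531 0.087 0.101] [0.0018931527055198632, 0.0018931527055199022]
lid_hinge [0.497 0.297 0.085] [0.004927970681455106, 0.004927970681455161]
park [ 0.518 -0.093 -0.003] [0.0055254057441391025, 0.005525405744139114]
pin [ 0.453 -0.085  0.008] [0.006172298939658052, 0.006172298939658057]
latch [ 0.522 -0.099  0.019] [0.0047691254081447644, 0.004769125408144763]
latch_eye [ 0.59  -0.118  0.017] [0.0039070103991154, 0.003907010399115497]
scene [130.5, 221.5] 0.74 [ 0.772 -0.376 -0.   ] [[35, 37, 33], [34, 33, 34], [34, 37, 35]]
scene [176.3, 230.7] 0.71 [ 0.744 -0.227  0.   ] [[117, 61, 20], [118, 65, 24], [119, 63, 22]]
scene [161.3, 181.5] 0.69 [ 0.582 -0.394  0.   ] [[106, 115, 110], [132, 146, 141], [155, 90, 86]]
scene [181.7, 158.7] 0.61 [ 0.45  -0.397  0.   ] [[106, 114, 110], [132, 144, 138], [121, 129, 125]]
scene [191.5, 188.9] 0.61 [ 0.571 -0.28   0.   ] [[123, 133, 128], [133, 144, 140], [128, 137, 127]]
scene [166.4, 202.8] 0.58 [ 0.659 -0.32   0.   ] [[81, 55, 37], [82, 52, 34], [84, 55, 34]]
scene [
[... 255 characters left out ...]
, 84, 0], [169, 90, 0]]
side [363.4, 290.7] 0.88 [ 0.575 -0.389  0.   ] [[140, 148, 143], [154, 162, 157], [156, 164, 159]]
side [418.4, 261.9] 0.88 [ 0.756 -0.39   0.   ] [[22, 17, 18], [24, 21, 20], [18, 17, 17]]
side [327.3, 265.6] 0.79 [ 0.566 -0.284  0.   ] [[149, 157, 153], [160, 167, 163], [152, 159, 154]]
side [371.5, 260.0] 0.78 [ 0.668 -0.325  0.   ] [[23, 22, 27], [24, 24, 25], [22, 23, 25]]
side [320.8, 314.6] 0.6 [ 0.452 -0.392  0.   ] [[104, 108, 107], [123, 128, 125], [148, 156, 151]]
side [281.3, 275.5] 0.58 [ 0.457 -0.254  0.   ] [[107, 109, 108], [110, 113, 112], [137, 144, 139]]
side [230.2, 169.3] 0.34 [0.627 0.246 0.   ] [[100, 104, 103], [100, 101, 99], [102, 105, 104]]
```

The scene view shows the four white jars at about (272,228), (318,242), (240,260) and (285,272), in the picture's 1.5x pixels. The look-alikes there are orange at (308,208) and black at (192,320) and (240,290). The shaker is at (370,225), the plate on its board at (370,295), and the open tin at (515,320). In the side view the white jars are at (425,405), (494,383), (552,420) and (482,460). I choose these four white ones.

Run:
```python
from h import *
np.set_printoptions(precision=3,suppress=True)
S=eyes.camera('scene');D=eyes.camera('side')
save(S,'crop1.png',(140,120,300,220),4)
for c,l,xy in [(S,'shaker',(247,163)),(D,'shaker',(226.7,267.7)),(S,'sauce',(175.5,229.7)),(D,'sauce',(361,226.3)),(S,'packet',(207.7,257.3)),(D,'packet',(339.6,202.6))]:
    print(l,onz(c,xy,0))
x=np.array([.497-.531,.297-.087]);x/=np.linalg.norm(x);a=np.arctan2(-x[0],x[1]);print('a deg',np.degrees(a))
Rt=Rn.from_matrix(np.array([[-np.sin(a),np.cos(a),0],[np.cos(a),np.sin(a),0],[0,0,-1]]).T)
print(delta([.275,.561,.34],Rt))
```

```text
shaker [ 0.374 -0.169  0.   ]
shaker [ 0.368 -0.166  0.   ]
sauce [ 0.741 -0.231  0.   ]
sauce [ 0.749 -0.212  0.   ]
packet [ 0.788 -0.093  0.   ]
packet [ 0.784 -0.094  0.   ]
a deg 9.196655891628911
[-0.003, -0.001, -0.587, 0.0, -0.0, 0.608]
```

View pics/crop1.png

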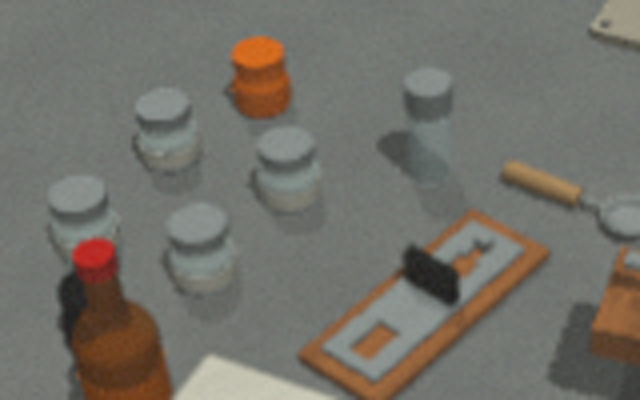

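The close crop confirms four glass jars with steel caps at (165,130), (288,168), (82,215) and (200,248). The orange one at (260,78) and the black one at (70,300) are the look-alikes.

Request:
play_rows:
  motion:
    - [0,0,-0.3,0,0,0.11,100]
    - [0,0,-0.587,0,0,0.22,100]
    - [0,0,-0.587,0,0,0.33,100]
    - [0,0,-0.587,0,0,0.44,100]
    - [0,0,-0.587,0,0,0.55,100]

```text
time: 3.22
ee_pos: [0.2745, 0.5615, 0.34]
eef_rot: [0.615, 0.789, 0.0, -0.0]
ft_force: [0.4, 0.7, 0.2]
width: 0.0875
```

Request:
play_rows:
  motion:
    - [0,0.3,0,0,0,0.058,100]
    - [0,0.6,0,0,0,0.058,100]
    - [-0.25,0.75,0,0,0,0.058,100]
    - [-0.5,0.75,0,0,0,0.058,100]
    - [-0.8,0.75,0,0,0,0.058,100]

```text
time: 3.85
ee_pos: [0.4601, 0.4428, 0.3392]
eef_rot: [0.648, 0.762, -0.0, -0.0]
ft_force: [0.8, -0.4, 0.9]
width: 0.0871
```

Request:
play_rows:
  motion:
    - [-0.3,0,0,0,0,0,100]
    - [-0.6,0,0,0,0,0,100]
    - [-0.9,0,0,0,0,0,100]
    - [-1,0,0,0,0,0,100]
    - [-1,0,0,0,0,0,100]

```text
time: 4.47
ee_pos: [0.4921, 0.2456, 0.3404]
eef_rot: [0.649, 0.761, 0.0, -0.0]
ft_force: [-0.3, 0.9, -0.4]
width: 0.0871
```

Request:
play_rows:
  motion:
    - [-0.3,0,0,0,0,0,100]
    - [-0.6,0,0,0,0,0,100]
    - [-0.9,0,0,0,0,0,100]
    - [-1,0,0,0,0,0,100]
    - [-1,0,0,0,0,0,100]

```text
time: 5.1
ee_pos: [0.5242, 0.0498, 0.3398]
eef_rot: [0.648, 0.762, -0.0, -0.0]
ft_force: [0.0, 0.7, 1.0]
width: 0.0872
```

```bash
cat >> h.py <<'E'
A0=np.radians(9.2)
def down(a=A0): return Rn.from_matrix(np.array([[-np.sin(a),np.cos(a),0],[np.cos(a),np.sin(a),0],[0,0,-1]]).T)
E
python3 - <<'E'
from h import *
np.set_printoptions(precision=3,suppress=True)
s=r.read_state();print(s['time'],s['ee_pos'],s['eef_rot'],s['ft_force'],s['width'])
W=eyes.camera('wrist');save(W,'w1.png',s=1.5)
zs={'tin':0,'stud':.095,'lid_hinge':.085,'park':0,'pin':.012,'latch':.012,'latch_eye':.012,'latch_wide':.012,'jar1':0}
for l,z in zs.items():
    for d in eyes.landmark_of(W,l): print(l,np.round(d['xy']),round(d['p'],2),onz(W,d['xy'],z))
for d in eyes.regions_of(W,'jar1'): print(d['xy'],d['p'])
E
```

```text
5.1 [0.524 0.05  0.34 ] [ 0.648  0.762 -0.    -0.   ] [0.028 0.681 0.965] 0.08718021070769505
tin [271.  55.] 0.67 [0.519 0.217 0.   ]
tin [373. 237.] 0.66 [ 0.788 -0.089  0.   ]
tin [253. 299.] 0.49 [ 0.565 -0.283  0.   ]
stud [265. 134.] 0.82 [0.528 0.092 0.095]
stud [165. 181.] 0.23 [ 0.384 -0.004  0.095]
lid_hinge [252. 298.] 0.36 [ 0.555 -0.21   0.085]
park [244. 220.] 0.55 [ 0.519 -0.092  0.   ]
pin [212. 210.] 0.6 [ 0.452 -0.078  0.012]
latch [247. 226.] 0.6 [ 0.526 -0.099  0.012]
latch [203. 284.] 0.38 [ 0.451 -0.25   0.012]
latch_eye [278. 236.] 0.8 [ 0.59  -0.11   0.012]
latch_wide [226. 215.] 0.93 [ 0.481 -0.083  0.012]
jar1 [255. 298.] 0.79 [ 0.57  -0.279  0.   ]
jar1 [203. 282.] 0.7 [ 0.449 -0.257  0.   ]
jar1 [153. 311.] 0.59 [ 0.341 -0.358  0.   ]
jar1 [227. 217.] 0.55 [ 0.483 -0.092  0.   ]
[252.6, 303.6] 0.79
[200.1, 298.4] 0.76
[162.1, 317.7] 0.42
```

View pics/w1.png

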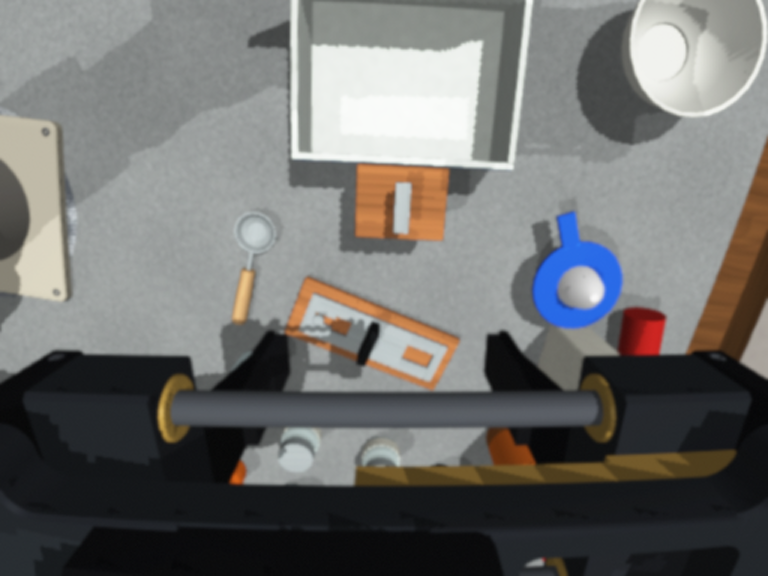

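The wrist view shows the tin rim's front corners at (292,158) and (515,167), and the T-head at (402,208). The plate and its fin are at (368,342). Two jars show at (298,450) and (380,455).

Run:
```python
from h import *
np.set_printoptions(precision=3,suppress=True)
W=eyes.camera('wrist')
f=lambda u,v,z:onz(W,(u/1.5-.17,v/1.5-.17),z)
a,b=f(292,158,.085),f(515,167,.085);print(a,b,np.degrees(np.arctan2(*(b-a)[[1,0]])),np.linalg.norm(a-b))
a,b=f(403,183,.128),f(402,233,.128);print('head',a,b,(a+b)/2)
a,b=f(356,240,.095),f(444,241,.095);print('bracket',a,b)
for n in ('scene','side'):
  c=eyes.camera(n)
  for l,z in (('stud',.095),('lid_hinge',.085),('tin',0)):
    d=eyes.landmark_of(c,l)
    if d: print(n,l,onz(c,d[0]['xy'],z))
print(delta([.456,-.266,.2]),delta([.569,-.281,.2]))
```

```text
[0.417 0.116 0.085] [0.636 0.143 0.085] 7.094224518470897 0.22142928344678417
head [0.527 0.112 0.128] [0.534 0.067 0.128] [0.53  0.089 0.128]
bracket [0.491 0.047 0.095] [0.58  0.06  0.095]
scene stud [0.527 0.085 0.095]
scene lid_hinge [0.508 0.297 0.085]
scene tin [0.519 0.216 0.   ]
side stud [0.532 0.105 0.095]
side lid_hinge [0.5   0.29  0.085]
side tin [0.516 0.217 0.   ]
[-1.501, -0.587, 0.699, 0.0, 0.0, 0.0] [-1.666, -0.041, 0.699, 0.0, 0.0, 0.0]
```

Request:
play_rows:
  motion:
    - [-0.3,-0.15,0.1,0,0,0.013,100]
    - [-0.6,-0.3,0.2,0,0,0.013,100]
    - [-0.9,-0.45,0.3,0,0,0.013,100]
    - [-1,-0.587,0.4,0,0,0.013,100]
    - [-1,-0.587,0.4,0,0,0.013,100]

```text
time: 6.72
ee_pos: [0.4371, -0.1706, 0.2587]
eef_rot: [0.658, 0.753, -0.0, -0.001]
ft_force: [0.9, 1.6, 0.2]
width: 0.0873
```

Request:
play_rows:
  motion:
    - [-0.25,0.005,0.2,0,0,0,100]
    - [-0.506,0.01,0.46,0,0,0,100]
    - [-0.506,0.01,0.46,0,0,0,100]
    - [-0.506,0.01,0.6,0,0,0,100]
    - [-0.506,0.01,0.7,0,0,0,100]

```text
time: 7.35
ee_pos: [0.4571, -0.2658, 0.1196]
eef_rot: [0.655, 0.755, 0.0, -0.0]
ft_force: [-0.5, 0.1, 0.1]
width: 0.0868
```

Run:
```python
from h import *
np.set_printoptions(precision=3,suppress=True)
s=r.read_state();print(s['ee_pos'],s['eef_rot'])
D=eyes.camera('side');save(D,'d2.png',(200,150,456,342),3)
for d in eyes.landmark_of(D,'jar1'):print(d['xy'],round(d['p'],2),onz(D,d['xy'],0))
W=eyes.camera('wrist')
for d in eyes.landmark_of(W,'jar1'):print(d['xy'],round(d['p'],2),onz(W,d['xy'],0))
```

```text
[ 0.457 -0.266  0.12 ] [ 0.655  0.755  0.    -0.   ]
[327.4, 267.0] 0.95 [ 0.563 -0.288  0.   ]
[267.8, 326.8] 0.82 [ 0.345 -0.36   0.   ]
[370.9, 262.0] 0.81 [ 0.661 -0.33   0.   ]
[322.3, 314.1] 0.74 [ 0.456 -0.392  0.   ]
[418.1, 260.7] 0.73 [ 0.759 -0.387  0.   ]
[363.0, 291.8] 0.59 [ 0.572 -0.391  0.   ]
[283.7, 278.9] 0.57 [ 0.454 -0.266  0.   ]
[339.5, 199.7] 0.38 [ 0.795 -0.082  0.   ]
[350.2, 213.0] 0.92 [ 0.562 -0.283  0.   ]
[341.5, 297.4] 0.85 [ 0.581 -0.397  0.   ]
[153.8, 248.3] 0.64 [ 0.344 -0.36   0.   ]
[234.2, 282.6] 0.63 [ 0.444 -0.393  0.   ]
[251.1, 186.5] 0.62 [ 0.448 -0.268  0.   ]
```

View pics/d2.png

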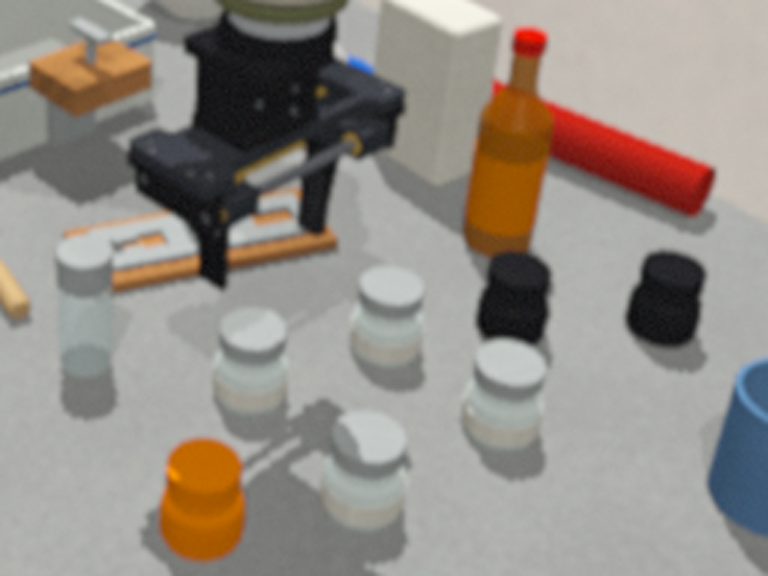

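The side view shows the open gripper above the jar at (250,360), the other jars clear of the fingers.

Request:
play_rows:
  motion:
    - [0,0,0.2,0,0,0,100]
    - [0,0,0.4,0,0,0,100]
    - [0,0,0.45,0,0,0,100]
    - [0,0,0.45,0,0,0,100]
    - [0,0,0.45,0,0,0,40]
  squeeze: 20

```text
time: 8.18
ee_pos: [0.4574, -0.2675, 0.0317]
eef_rot: [0.656, 0.755, 0.001, 0.001]
ft_force: [0.1, -0.4, -0.3]
width: 0.0821
```

Request:
play_rows:
  motion:
    - [0,0,0,0,0,0,30]
    - [0,0,0,0,0,0,30]
    - [0,0,0,0,0,0,30]
    - [0,0,0,0,0,0,30]
    - [0,0,-0.1,0,0,0,30]

```text
time: 8.8
ee_pos: [0.4551, -0.2665, 0.049]
eef_rot: [0.656, 0.755, -0.001, -0.001]
ft_force: [-0.7, -0.5, -0.9]
width: 0.0505
```

Request:
play_rows:
  motion:
    - [0,0,-0.3,0,0,0,30]
    - [0,0,-0.6,0,0,0,30]
    - [0.2,0,-0.85,0,0,0,30]
    - [0.4,0.1,-0.85,0,0,0,30]
    - [0.6,0.2,-0.85,0,0,0,30]

```text
time: 9.43
ee_pos: [0.4795, -0.1411, 0.2207]
eef_rot: [0.656, 0.755, 0.001, 0.0]
ft_force: [0.8, -0.3, -1.6]
width: 0.0502
```

Request:
play_rows:
  motion:
    - [0.25,0,0,0,0,0,30]
    - [0.5,0.1,0,0,0,0,30]
    - [0.75,0.185,0,0,0,0,30]
    - [1,0.185,0,0,0,0,30]
    - [1,0.185,0,0,0,0,30]

```text
time: 10.05
ee_pos: [0.4868, 0.0649, 0.2194]
eef_rot: [0.653, 0.757, -0.0, -0.001]
ft_force: [-0.5, -1.4, -2.1]
width: 0.0503
```

Request:
play_rows:
  motion:
    - [0.25,0,0,0,0,0,30]
    - [0.5,0,0,0,0,0,30]
    - [0.75,0,0,0,0,0,30]
    - [0.89,0,0,0,0,0,30]
    - [0.89,0,0,0,0,0,30]

```text
time: 10.68
ee_pos: [0.462, 0.2384, 0.2195]
eef_rot: [0.655, 0.756, -0.0, -0.0]
ft_force: [-0.5, -0.8, -1.6]
width: 0.0499
```

Run:
```python
from h import *
np.set_printoptions(precision=3,suppress=True)
s=r.read_state();print(s['ee_pos'],s['eef_rot'],s['width'],delta([.463,.238,.038],down(np.radians(8))))
W=eyes.camera('wrist')
for c,n in((eyes.camera('scene'),'s3.png'),(eyes.camera('side'),'d3.png')): save(c,n,(170,80,426,272),2)
import cv2
cv2.imwrite('pics/m3.png',np.hstack([cv2.resize(cv2.imread('pics/s3.png'),(400,300)),cv2.resize(cv2.imread('pics/d3.png'),(400,300))]))
```

```text
[0.462 0.238 0.219] [ 0.655  0.756 -0.    -0.   ] 0.049910733470844244 [-0.003, 0.005, 0.907, -0.0, 0.0, 0.003]
```

View pics/m3.png

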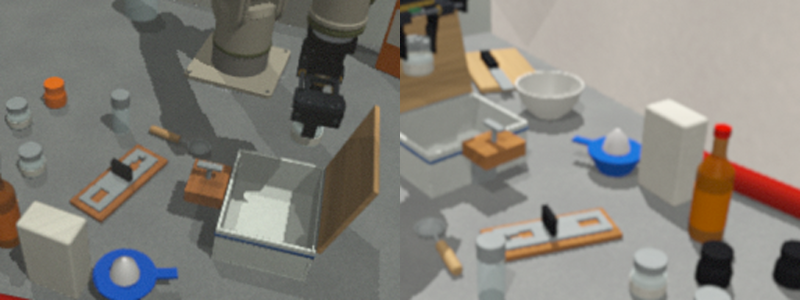

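The jar is held above the back corner of the tin (300,120 in the left half), and the lid is clear of the hand.

Request:
play_rows:
  motion:
    - [0,0,0.25,0,0,0,30]
    - [0,0,0.5,0,0,0,30]
    - [0,0,0.7,0,0,0,30]
    - [0,0,0.85,0,0,0,30]
    - [0,0,0.9,0,0,0,30]

```text
time: 11.45
ee_pos: [0.4622, 0.235, 0.0386]
eef_rot: [0.656, 0.754, -0.001, -0.0]
ft_force: [-0.2, -0.5, -1.0]
width: 0.0502
```

Request:
play_rows:
  motion:
    - [0,0,0.01,0,0,0,30]
    - [0,0,0.01,0,0,0,75]
    - [0,0,0.01,0,0,0,75]
    - [0,0,0.01,0,0,0,75]
    - [0,0,0,0,0,0,75]

```text
time: 12.08
ee_pos: [0.4627, 0.237, 0.0403]
eef_rot: [0.656, 0.755, 0.0, 0.0]
ft_force: [0.4, -0.3, -0.4]
width: 0.0645
```

Request:
play_rows:
  motion:
    - [0,0,-0.2,0,0,0,75]
    - [0,0,-0.5,0,0,0,75]
    - [0,0,-0.8,0,0,0,75]
    - [-0.2,0,-0.9,0,0,0,100]
    - [-0.4,0,-0.9,0,0,0,100]

```text
time: 12.7
ee_pos: [0.4748, 0.1572, 0.2223]
eef_rot: [0.655, 0.755, 0.002, 0.001]
ft_force: [0.2, -0.5, -0.6]
width: 0.0781
```

Run:
```python
from h import *
np.set_printoptions(precision=3,suppress=True)
W=eyes.camera('wrist');save(W,'w4.png',s=1.2)
for c in (W,eyes.camera('scene'),eyes.camera('side')):
  for d in eyes.landmark_of(c,'jar1'):
    X=onz(c,d['xy'],0); print(np.round(d['xy']),round(d['p'],2),X)
print(r.read_state()['ee_pos'])
```

```text
[256. 106.] 0.6 [0.46  0.238 0.   ]
[264. 318.] 0.4 [ 0.525 -0.115  0.   ]
[130. 220.] 0.88 [ 0.768 -0.38   0.   ]
[352. 211.] 0.8 [0.448 0.233 0.   ]
[164. 180.] 0.64 [ 0.574 -0.388  0.   ]
[192. 191.] 0.63 [ 0.578 -0.274 -0.   ]
[165. 204.] 0.57 [ 0.667 -0.319 -0.   ]
[183. 161.] 0.49 [ 0.458 -0.386  0.   ]
[327. 264.] 0.91 [ 0.568 -0.281  0.   ]
[372. 260.] 0.78 [ 0.669 -0.327  0.   ]
[204. 182.] 0.74 [0.515 0.218 0.   ]
[418. 261.] 0.68 [ 0.759 -0.388  0.   ]
[266. 327.] 0.68 [ 0.342 -0.359  0.   ]
[321. 314.] 0.67 [ 0.453 -0.391  0.   ]
[0.474 0.159 0.22 ]
```

View pics/w4.png

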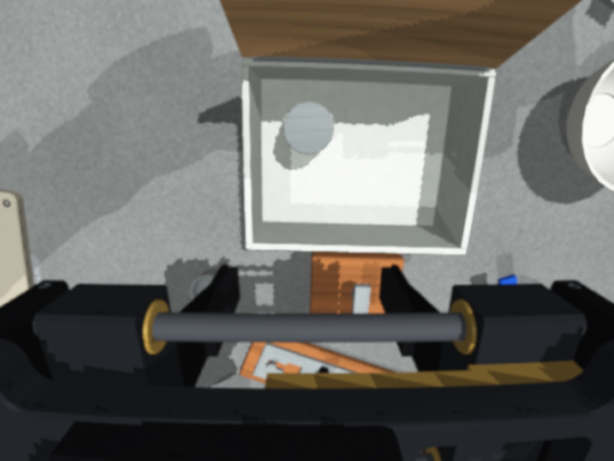

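The jar stands upright in the tin at (308,127), clear of the walls.

Request:
play_rows:
  motion:
    - [-0.25,0.05,0,0,0,0,100]
    - [-0.5,0.1,0,0,0,0,100]
    - [-0.75,0.165,0,0,0,0,100]
    - [-1,0.165,0,0,0,0,100]
    - [-1,0.165,0,0,0,0,100]

```text
time: 13.62
ee_pos: [0.5347, -0.0392, 0.2198]
eef_rot: [0.658, 0.753, -0.001, 0.0]
ft_force: [-0.4, 0.6, 0.2]
width: 0.0872
```

Request:
play_rows:
  motion:
    - [-0.25,0,0,0,0,0,100]
    - [-0.5,0,0,0,0,0,100]
    - [-0.75,0,0,0,0,0,100]
    - [-1,0,0,0,0,0,100]
    - [-1,0,0,0,0,0,100]

```text
time: 14.25
ee_pos: [0.5622, -0.2365, 0.2193]
eef_rot: [0.657, 0.754, -0.001, 0.0]
ft_force: [-0.8, 1.0, 0.2]
width: 0.0869
```

Request:
play_rows:
  motion:
    - [-0.245,0,0,0,0,0,100]
    - [-0.245,0,0.25,0,0,0,100]
    - [-0.245,0,0.5,0,0,0,100]
    - [-0.245,0,0.5,0,0,0,100]
    - [-0.245,0,0.5,0,0,0,100]

```text
time: 14.88
ee_pos: [0.5708, -0.2815, 0.1218]
eef_rot: [0.655, 0.756, 0.001, 0.001]
ft_force: [-0.4, 0.8, 0.1]
width: 0.0871
```

```bash
cat >> h.py <<'E'
def jars(*names):
    for n in names:
        c=eyes.camera(n)
        print(n,[(np.round(onz(c,d['xy'],0)[:2],3).tolist(),round(d['p'],2)) for d in eyes.landmark_of(c,'jar1')])
E
python3 - <<'E'
from h import *
s=r.read_state();print(s['ee_pos'],s['eef_rot'])
jars('wrist','side','scene')
print(delta([.569,-.282,.03],down(np.radians(8))))
E
```

```text
[ 0.57075244 -0.28145063  0.12180669] [6.55110296e-01 7.55532708e-01 5.20993779e-04 7.46038804e-04]
wrist [([0.58, -0.394], 0.87), ([0.343, -0.361], 0.73), ([0.565, -0.281], 0.68), ([0.663, -0.321], 0.67), ([0.444, -0.397], 0.53)]
side [([0.343, -0.359], 0.87), ([0.457, -0.39], 0.79), ([0.656, -0.326], 0.79), ([0.758, -0.391], 0.72), ([0.571, -0.387], 0.69), ([0.566, -0.28], 0.56), ([0.471, 0.255], 0.51)]
scene [([0.58, -0.276], 0.87), ([0.45, 0.249], 0.84), ([0.788, -0.092], 0.69), ([0.768, -0.371], 0.63), ([0.453, -0.4], 0.58), ([0.579, -0.389], 0.57), ([0.654, -0.322], 0.51), ([0.349, -0.357], 0.47)]
[0.003, -0.005, 0.456, 0.001, 0.0, 0.001]
```

Request:
play_rows:
  motion:
    - [0,0,0.2,0,0,0,100]
    - [0,0,0.4,0,0,0,100]
    - [0,0,0.45,0,0,0,100]
    - [0,0,0.45,0,0,0,100]
    - [0,0,0.45,0,0,0,40]

```text
time: 15.8
ee_pos: [0.5704, -0.2829, 0.0318]
eef_rot: [0.656, 0.755, 0.0, 0.001]
ft_force: [0.4, -0.2, 0.6]
width: 0.0824
```

Request:
play_rows:
  motion:
    - [0,0,0,0,0,0,30]
    - [0,0,0,0,0,0,30]
    - [0,0,0,0,0,0,30]
    - [0,0,0,0,0,0,30]
    - [0,0,-0.1,0,0,0,30]

```text
time: 16.42
ee_pos: [0.5683, -0.2817, 0.0491]
eef_rot: [0.656, 0.755, -0.001, -0.002]
ft_force: [0.8, 0.6, -1.4]
width: 0.0503
```

Request:
play_rows:
  motion:
    - [0,0,-0.3,0,0,0,30]
    - [0,0,-0.6,0,0,0,30]
    - [0.2,0,-0.85,0,0,0,30]
    - [0.45,0.1,-0.85,0,0,0,30]
    - [0.7,0.2,-0.85,0,0,0,30]

```text
time: 17.05
ee_pos: [0.5897, -0.137, 0.2222]
eef_rot: [0.656, 0.755, 0.001, 0.001]
ft_force: [1.2, 0.7, -1.9]
width: 0.0503
```

Request:
play_rows:
  motion:
    - [0.25,0,0,0,0,0,30]
    - [0.5,0.1,0,0,0,0,30]
    - [0.75,0.11,0,0,0,0,30]
    - [1,0.11,0,0,0,0,30]
    - [1,0.11,0,0,0,0,30]

```text
time: 17.68
ee_pos: [0.5825, 0.0681, 0.2208]
eef_rot: [0.653, 0.757, 0.001, -0.001]
ft_force: [0.2, 0.7, -1.4]
width: 0.0504
```

Request:
play_rows:
  motion:
    - [0.25,0,0,0,0,0,30]
    - [0.5,0,0,0,0,0,30]
    - [0.75,0,0,0,0,0,30]
    - [0.94,0,0,0,0,0,30]
    - [0.94,0,0,0,0,0,30]

```text
time: 18.3
ee_pos: [0.5559, 0.2522, 0.2205]
eef_rot: [0.654, 0.756, 0.0, -0.0]
ft_force: [0.4, -0.3, -1.4]
width: 0.0495
```

Run:
```python
from h import *
s=r.read_state();print(s['ee_pos'],s['eef_rot'],s['width'],delta([.558,.251,.039],down(np.radians(8))))
jars('scene','side')
```

```text
[0.55587261 0.25219738 0.22050413] [ 6.54003623e-01  7.56491297e-01  2.61943184e-04 -3.30396632e-04] 0.04948902983786275 [-0.008, 0.01, 0.908, -0.0, -0.001, 0.003]
scene [([0.583, -0.387], 0.75), ([0.342, -0.355], 0.73), ([0.465, -0.095], 0.69), ([0.768, -0.372], 0.65), ([0.442, -0.403], 0.63), ([0.659, -0.315], 0.63), ([0.361, 0.253], 0.62), ([0.458, 0.228], 0.54), ([0.507, 0.211], 0.52)]
side [([0.34, -0.358], 0.93), ([0.652, -0.332], 0.91), ([0.451, -0.389], 0.85), ([0.761, -0.389], 0.83), ([0.568, -0.389], 0.78), ([0.476, 0.277], 0.76), ([0.793, 0.696], 0.74)]
```

Request:
play_rows:
  motion:
    - [0,0.01,0.25,0,0,0,30]
    - [0,0.01,0.5,0,0,0,30]
    - [0,0.01,0.7,0,0,0,30]
    - [0,0.01,0.85,0,0,0,30]
    - [0,0.01,0.9,0,0,0,30]

```text
time: 19.12
ee_pos: [0.5584, 0.2476, 0.0386]
eef_rot: [0.656, 0.754, -0.001, -0.0]
ft_force: [-0.0, -0.5, -1.1]
width: 0.05
```

Request:
play_rows:
  motion:
    - [0,0,0.01,0,0,0,30]
    - [0,0,0.01,0,0,0,75]
    - [0,0,0.01,0,0,0,75]
    - [0,0,0.01,0,0,0,75]
    - [0,0,0,0,0,0,75]

```text
time: 19.75
ee_pos: [0.5589, 0.2496, 0.0403]
eef_rot: [0.656, 0.755, 0.0, -0.0]
ft_force: [0.2, -0.3, 0.0]
width: 0.0648
```

Request:
play_rows:
  motion:
    - [0,0,-0.2,0,0,0,75]
    - [0,0,-0.5,0,0,0,75]
    - [0,0,-0.8,0,0,0,75]
    - [-0.2,0,-0.9,0,0,0,100]
    - [-0.4,0,-0.9,0,0,0,100]

```text
time: 20.38
ee_pos: [0.571, 0.1698, 0.2225]
eef_rot: [0.655, 0.755, 0.002, 0.001]
ft_force: [-0.0, -0.0, -0.4]
width: 0.078
```

Run:
```python
from h import *
W=eyes.camera('wrist');save(W,'w5.png')
jars('wrist')
```

```text
wrist [([0.456, 0.239], 0.87), ([0.554, 0.25], 0.8)]
```

Request:
play_rows:
  motion:
    - [-0.25,0,0,0,0,0,100]
    - [-0.5,-0.1,0,0,0,0,100]
    - [-0.75,-0.2,0,0,0,0,100]
    - [-1,-0.3,0,0,0,0,100]
    - [-1,-0.357,0,0,0,0,100]

```text
time: 21.15
ee_pos: [0.5266, -0.0413, 0.2202]
eef_rot: [0.658, 0.753, -0.0, 0.0]
ft_force: [0.3, 0.3, 0.2]
width: 0.0871
```

Request:
play_rows:
  motion:
    - [-0.25,0,0,0,0,0,100]
    - [-0.5,0,0,0,0,0,100]
    - [-0.75,0,0,0,0,0,100]
    - [-1,0,0,0,0,0,100]
    - [-1,0,0,0,0,0,100]

```text
time: 21.78
ee_pos: [0.555, -0.2385, 0.2195]
eef_rot: [0.657, 0.754, -0.001, 0.0]
ft_force: [-0.3, 0.6, 0.1]
width: 0.0873
```

Request:
play_rows:
  motion:
    - [-0.25,0,0,0,0,0,100]
    - [-0.5,0,0,0,0,0,100]
    - [-0.787,0,0.2,0,0,0,100]
    - [-0.787,0,0.4,0,0,0,100]
    - [-0.787,0,0.4,0,0,0,100]

```text
time: 22.4
ee_pos: [0.5769, -0.3886, 0.1359]
eef_rot: [0.655, 0.755, -0.0, -0.004]
ft_force: [-0.5, 0.7, 0.4]
width: 0.0871
```

Run:
```python
from h import *
s=r.read_state();print(s['ee_pos'],s['eef_rot'])
jars('wrist','side','scene')
print(delta([.577,-.391,.03],down(np.radians(8))))
```

```text
[ 0.57688403 -0.3885565   0.13591964] [ 6.55249494e-01  7.55403811e-01 -1.39195696e-04 -3.62816374e-03]
wrist [([0.441, -0.394], 0.9), ([0.342, -0.359], 0.87)]
side [([0.338, -0.366], 0.95), ([0.763, -0.382], 0.81), ([0.569, 0.273], 0.76), ([0.574, -0.39], 0.73), ([0.672, -0.323], 0.66), ([0.477, 0.266], 0.6), ([0.453, -0.396], 0.55)]
scene [([0.335, -0.354], 0.78), ([0.584, -0.394], 0.67), ([0.454, 0.231], 0.65), ([0.759, -0.39], 0.63), ([0.46, -0.399], 0.61), ([0.667, -0.316], 0.6), ([0.551, 0.257], 0.57)]
[0.002, -0.01, 0.56, 0.002, 0.001, 0.002]
```

View pics/w5.png

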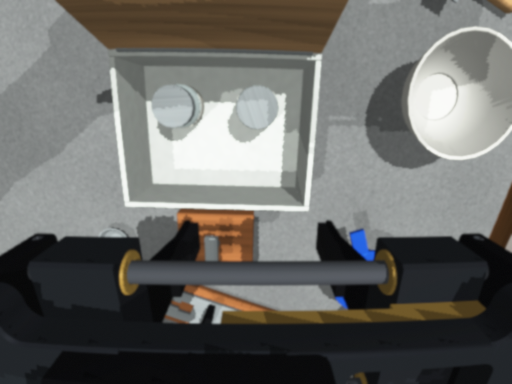

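Both jars stand in the tin, at (175,105) and (257,107).

Request:
play_rows:
  motion:
    - [-0.01,0,0.2,0,0,0,100]
    - [-0.01,0,0.4,0,0,0,100]
    - [-0.01,0,0.55,0,0,0,100]
    - [-0.01,0,0.55,0,0,0,100]
    - [-0.01,0,0.55,0,0,0,40]

```text
time: 23.32
ee_pos: [0.5787, -0.3941, 0.0321]
eef_rot: [0.656, 0.755, 0.0, 0.001]
ft_force: [-0.0, -0.5, 0.9]
width: 0.0826
```

Request:
play_rows:
  motion:
    - [0,0,0,0,0,0,30]
    - [0,0,0,0,0,0,30]
    - [0,0,0,0,0,0,30]
    - [0,0,0,0,0,0,30]
    - [0,0,-0.1,0,0,0,30]

```text
time: 23.95
ee_pos: [0.5766, -0.3928, 0.0489]
eef_rot: [0.656, 0.755, -0.0, -0.002]
ft_force: [0.1, -0.3, -1.4]
width: 0.0502
```

Request:
play_rows:
  motion:
    - [0,0,-0.3,0,0,0,30]
    - [0,0,-0.6,0,0,0,30]
    - [0.3,0,-0.85,0,0,0,30]
    - [0.6,0.1,-0.85,0,0,0,30]
    - [0.85,0.2,-0.85,0,0,0,30]

```text
time: 24.58
ee_pos: [0.5925, -0.2228, 0.2223]
eef_rot: [0.656, 0.754, 0.001, 0.001]
ft_force: [0.7, 1.2, -2.3]
width: 0.0501
```

Request:
play_rows:
  motion:
    - [0.25,0,0,0,0,0,30]
    - [0.5,0.1,0,0,0,0,30]
    - [0.75,0.154,0,0,0,0,30]
    - [1,0.154,0,0,0,0,30]
    - [1,0.154,0,0,0,0,30]

```text
time: 25.2
ee_pos: [0.5949, -0.0163, 0.2206]
eef_rot: [0.653, 0.757, 0.001, -0.001]
ft_force: [-0.7, -0.2, -1.0]
width: 0.0503
```

Request:
play_rows:
  motion:
    - [0.25,0,0,0,0,0,30]
    - [0.5,0,0,0,0,0,30]
    - [0.75,0,0,0,0,0,30]
    - [0.99,0,0,0,0,0,30]
    - [0.99,0,0,0,0,0,30]

```text
time: 25.82
ee_pos: [0.5665, 0.1785, 0.2203]
eef_rot: [0.654, 0.757, 0.0, -0.001]
ft_force: [0.3, -0.3, -2.1]
width: 0.0502
```

Run:
```python
from h import *
s=r.read_state();print(s['ee_pos'],s['eef_rot'],s['width'],delta([.568,.182,.039],down(np.radians(8))))
```

```text
[0.56646952 0.17850932 0.22034448] [ 6.53611333e-01  7.56830068e-01  4.14223885e-04 -5.49490406e-04] 0.0501819409877908 [0.015, 0.01, 0.907, -0.0, -0.001, 0.004]
```

Request:
play_rows:
  motion:
    - [0.01,0.01,0.25,0,0,0,30]
    - [0.01,0.01,0.5,0,0,0,30]
    - [0.01,0.01,0.7,0,0,0,30]
    - [0.01,0.01,0.85,0,0,0,30]
    - [0.01,0.01,0.9,0,0,0,30]

```text
time: 26.45
ee_pos: [0.5688, 0.1749, 0.039]
eef_rot: [0.656, 0.754, -0.001, -0.0]
ft_force: [0.1, 0.2, -1.0]
width: 0.0503
```

Request:
play_rows:
  motion:
    - [0,0,0.01,0,0,0,30]
    - [0,0,0.01,0,0,0,75]
    - [0,0,0.01,0,0,0,75]
    - [0,0,0.01,0,0,0,75]
    - [0,0,0,0,0,0,75]

```text
time: 27.08
ee_pos: [0.5691, 0.177, 0.0401]
eef_rot: [0.656, 0.755, 0.0, 0.0]
ft_force: [-0.3, -0.6, -0.7]
width: 0.0652
```

Request:
play_rows:
  motion:
    - [0,0,-0.2,0,0,0,75]
    - [0,0,-0.5,0,0,0,75]
    - [0,0,-0.8,0,0,0,75]
    - [-0.2,0,-0.9,0,0,0,100]
    - [-0.4,0,-0.9,0,0,0,100]

```text
time: 27.7
ee_pos: [0.5813, 0.0972, 0.2224]
eef_rot: [0.655, 0.755, 0.002, 0.001]
ft_force: [-0.1, 0.0, 0.3]
width: 0.0778
```

Run:
```python
from h import *
jars('wrist','side')
```

```text
wrist [([0.46, 0.242], 0.92), ([0.556, 0.251], 0.8), ([0.572, 0.175], 0.6)]
side [([0.77, -0.382], 0.95), ([0.452, -0.392], 0.93), ([0.664, -0.325], 0.86), ([0.568, 0.257], 0.54)]
```

Request:
play_rows:
  motion:
    - [-0.2,-0.2,0,0,0,0,100]
    - [-0.4,-0.4,0,0,0,0,100]
    - [-0.6,-0.6,0,0,0,0,100]
    - [-0.8,-0.8,0,0,0,0,100]
    - [-1,-0.97,0,0,0,0,100]

```text
time: 28.52
ee_pos: [0.4153, -0.1276, 0.2199]
eef_rot: [0.655, 0.756, 0.0, -0.0]
ft_force: [0.0, -0.6, 0.1]
width: 0.087
```

Request:
play_rows:
  motion:
    - [-0.25,0,0,0,0,0,100]
    - [-0.5,0,0,0,0,0,100]
    - [-0.75,0,0,0,0,0,100]
    - [-1,0,0,0,0,0,100]
    - [-1,0,0,0,0,0,100]

```text
time: 29.15
ee_pos: [0.4434, -0.3283, 0.2185]
eef_rot: [0.657, 0.754, -0.003, -0.001]
ft_force: [-0.6, -0.4, -0.3]
width: 0.087
```

Request:
play_rows:
  motion:
    - [-0.2,0,0,0,0,0,100]
    - [-0.37,0,0,0,0,0,100]
    - [-0.37,0,0.2,0,0,0,100]
    - [-0.37,0,0.4,0,0,0,100]
    - [-0.37,0,0.4,0,0,0,100]

```text
time: 29.78
ee_pos: [0.4546, -0.3957, 0.1377]
eef_rot: [0.655, 0.756, 0.0, -0.002]
ft_force: [-0.0, 0.9, 1.0]
width: 0.0871
```

Run:
```python
from h import *
s=r.read_state();print(s['ee_pos'],s['eef_rot'])
jars('wrist','side','scene')
print(delta([.452,-.394,.03],down(np.radians(8))))
```

```text
[ 0.45460961 -0.39565099  0.1377084 ] [ 6.54901792e-01  7.55709975e-01  3.72519274e-04 -2.43676297e-03]
wrist [([0.664, -0.322], 0.97), ([0.341, -0.358], 0.79), ([0.769, -0.386], 0.75), ([0.445, -0.396], 0.68)]
side [([0.748, -0.39], 0.98), ([0.66, -0.327], 0.8), ([0.446, -0.394], 0.78), ([0.336, -0.367], 0.61), ([0.485, 0.277], 0.48)]
scene [([0.777, -0.371], 0.81), ([0.453, -0.405], 0.8), ([0.467, 0.235], 0.71), ([0.56, 0.252], 0.71), ([0.348, -0.351], 0.69), ([0.66, -0.316], 0.63), ([0.562, 0.18], 0.56)]
[0.027, -0.014, 0.557, 0.001, 0.001, 0.001]
```

Request:
play_rows:
  motion:
    - [0,-0.018,0.2,0,0,0,100]
    - [0,-0.018,0.4,0,0,0,100]
    - [0,-0.018,0.55,0,0,0,100]
    - [0,-0.018,0.55,0,0,0,100]
    - [0,-0.018,0.55,0,0,0,40]

```text
time: 30.7
ee_pos: [0.4516, -0.4, 0.0315]
eef_rot: [0.656, 0.755, 0.0, 0.001]
ft_force: [-0.1, 0.8, -0.3]
width: 0.0827
```

Request:
play_rows:
  motion:
    - [0,0,0,0,0,0,30]
    - [0,0,0,0,0,0,30]
    - [0,0,0,0,0,0,30]
    - [0,0,0,0,0,0,30]
    - [0,0,-0.1,0,0,0,30]

```text
time: 31.32
ee_pos: [0.4502, -0.3985, 0.0493]
eef_rot: [0.656, 0.755, -0.0, -0.001]
ft_force: [0.8, 0.1, -1.2]
width: 0.05
```

Request:
play_rows:
  motion:
    - [0,0,-0.3,0,0,0,30]
    - [0,0,-0.6,0,0,0,30]
    - [0.3,0,-0.85,0,0,0,30]
    - [0.6,0.1,-0.85,0,0,0,30]
    - [0.85,0.3,-0.85,0,0,0,30]

```text
time: 31.95
ee_pos: [0.4789, -0.2366, 0.2211]
eef_rot: [0.657, 0.754, 0.002, 0.0]
ft_force: [2.3, -0.3, -1.1]
width: 0.0502
```

Request:
play_rows:
  motion:
    - [0.25,0.1,0,0,0,0,30]
    - [0.5,0.2,0,0,0,0,30]
    - [0.75,0.2,0,0,0,0,30]
    - [1,0.2,0,0,0,0,30]
    - [1,0.2,0,0,0,0,30]

```text
time: 32.58
ee_pos: [0.4907, -0.0295, 0.22]
eef_rot: [0.653, 0.757, 0.001, -0.001]
ft_force: [0.6, -0.2, -0.9]
width: 0.0503
```

Request:
play_rows:
  motion:
    - [0.25,0,0,0,0,0,30]
    - [0.5,0,0,0,0,0,30]
    - [0.75,0,0,0,0,0,30]
    - [0.93,0,0,0,0,0,30]
    - [0.93,0,0,0,0,0,30]

```text
time: 33.2
ee_pos: [0.4647, 0.1523, 0.2199]
eef_rot: [0.655, 0.756, 0.0, 0.0]
ft_force: [0.3, -0.8, -0.8]
width: 0.0501
```

Run:
```python
from h import *
s=r.read_state();print(s['ee_pos'],s['eef_rot'],s['width'],delta([.473,.168,.039],down(np.radians(8))))
```

```text
[0.46465328 0.15226773 0.21987708] [6.54601330e-01 7.55974268e-01 6.15563445e-05 3.02131802e-05] 0.05011078744872142 [0.072, 0.052, 0.904, 0.0, -0.0, 0.002]
```

Request:
play_rows:
  motion:
    - [0.072,0.052,0,0,0,0,30]
    - [0.072,0.052,0.25,0,0,0,30]
    - [0.072,0.052,0.5,0,0,0,30]
    - [0.072,0.052,0.75,0,0,0,30]
    - [0.072,0.052,0.9,0,0,0,30]

```text
time: 33.83
ee_pos: [0.4732, 0.164, 0.0381]
eef_rot: [0.657, 0.754, -0.001, 0.0]
ft_force: [1.0, 0.5, -1.0]
width: 0.0504
```

Request:
play_rows:
  motion:
    - [0,0,0.01,0,0,0,30]
    - [0,0,0.01,0,0,0,75]
    - [0,0,0.01,0,0,0,75]
    - [0,0,0.01,0,0,0,75]
    - [0,0,0,0,0,0,75]

```text
time: 34.45
ee_pos: [0.4734, 0.1665, 0.0399]
eef_rot: [0.656, 0.755, 0.0, -0.0]
ft_force: [0.2, -0.2, 0.4]
width: 0.065
```

Request:
play_rows:
  motion:
    - [0,0,-0.2,0,0,0,75]
    - [0,0,-0.5,0,0,0,75]
    - [0,0,-0.8,0,0,0,75]
    - [-0.2,0,-1,0,0,0,100]
    - [-0.4,0,-1,0,0,0,0]

```text
time: 35.08
ee_pos: [0.486, 0.0865, 0.2425]
eef_rot: [0.655, 0.755, 0.003, 0.0]
ft_force: [0.7, -0.2, -1.1]
width: 0.0694
```

Request:
play_rows:
  motion:
    - [-0.2,0.2,-0.5,0,0,0,0]
    - [-0.2,0.2,-0.5,0,0,0,0]
    - [-0.2,0.2,-0.5,0,0,0,0]

```text
time: 35.45
ee_pos: [0.5317, 0.0514, 0.3424]
eef_rot: [0.657, 0.754, 0.001, 0.002]
ft_force: [0.0, -0.1, -1.1]
width: 0.0431
```

Run:
```python
from h import *
np.set_printoptions(precision=4,suppress=True)
s=r.read_state();print(s['time'],s['ee_pos'])
W=eyes.camera('wrist');save(W,'w6.png',s=1.5)
jars('wrist')
for l,z in (('stud',.095),('lid_hinge',.085),('tin',0)): print(l,[(d['xy'],onz(W,d['xy'],z)) for d in eyes.landmark_of(W,l)[:1]])
S=eyes.camera('scene')
for z in (0,.1,.19):print('toaster edge',onz(S,(487,220),z))
```

```text
35.45 [0.5317 0.0514 0.3424]
wrist [([0.467, 0.17], 0.92), ([0.569, 0.175], 0.62), ([0.46, 0.244], 0.58), ([0.556, 0.253], 0.57)]
stud [([261.4, 134.7], array([0.5315, 0.0916, 0.095 ]))]
lid_hinge [([240.6, 220.4], array([ 0.5172, -0.0554,  0.085 ]))]
tin [([262.1, 56.3], array([0.5168, 0.2139, 0.    ]))]
toaster edge [0.3057 0.6487 0.    ]
toaster edge [0.421  0.6031 0.1   ]
toaster edge [0.5249 0.562  0.19  ]
```

View pics/w6.png

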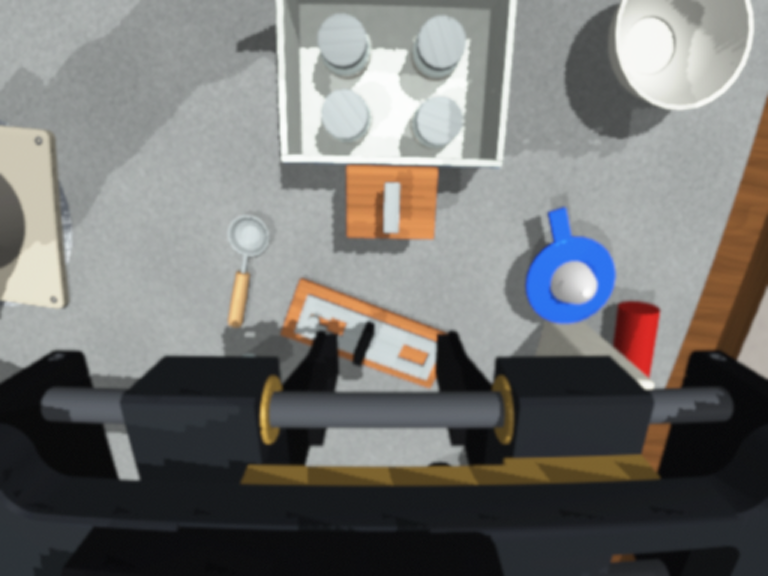

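All four jars stand in the tin, at (343,42), (440,42), (345,113) and (438,120) in the picture. Next I go behind the lid.

Request:
play_rows:
  motion:
    - [0.25,0.03,-0.05,0,0,0,0]
    - [0.5,0.03,-0.05,0,0,0,0]
    - [0.75,0.03,-0.05,0,0,0,0]
    - [1,0.03,-0.05,0,0,0,0]
    - [1,0.03,-0.05,0,0,0,0]

```text
time: 36.42
ee_pos: [0.5055, 0.2569, 0.3482]
eef_rot: [0.653, 0.758, -0.001, -0.0]
ft_force: [1.2, 0.3, -0.5]
width: 0.0007
```

Request:
play_rows:
  motion:
    - [0.25,0,0,0,0,0,0]
    - [0.5,0,0,0,0,0,0]
    - [0.75,0,0,0,0,0,0]
    - [0.82,0,0,0,0,0,0]
    - [0.82,0,0,0,0,0,0]

```text
time: 37.05
ee_pos: [0.4846, 0.4141, 0.349]
eef_rot: [0.656, 0.755, -0.0, 0.0]
ft_force: [-0.2, -1.2, 0.5]
width: 0.0003
```

Request:
play_rows:
  motion:
    - [0,0,0.2,0,0,0,0]
    - [0,0,0.4,0,0,0,0]
    - [0,0,0.6,0,0,0,0]
    - [0,0,0.7,0,0,0,0]
    - [0,0,0.7,0,0,0,0]

```text
time: 37.67
ee_pos: [0.4847, 0.413, 0.2093]
eef_rot: [0.656, 0.755, -0.001, -0.0]
ft_force: [-0.5, -0.2, 0.5]
width: 0.0005
```

Run:
```python
from h import *
np.set_printoptions(precision=4,suppress=True)
s=r.read_state();print(s['time'],s['ee_pos'],s['ft_force'],s['width'])
x=np.array([-np.sin(np.radians(7.5)),np.cos(np.radians(7.5))]);d=s['ee_pos'][:2]-[.516,.2145]
print('tin x,y',d@x,d@[-x[1],x[0]])
a=eyes.camera('scene')['image'][100:292,250:506,::-1];b=eyes.camera('side')['image'][40:232,60:316,::-1]
cv2.imwrite('pics/m7.png',cv2.resize(np.hstack([a,b]),(800,300)))
```

```text
37.675 [0.4847 0.413  0.2093] [-0.5383 -0.1749  0.4999] 0.0005309296392100135
tin x,y 0.20093208187272202 0.005103702386858259
```

View pics/m7.png

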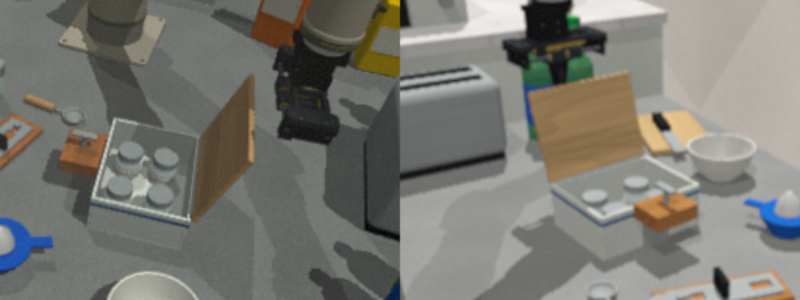

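The closed gripper is behind the lid, which is open and clear of it. In the left half the gripper is at (305,110) and the lid at (225,150).

Request:
play_rows:
  motion:
    - [-0.15,0,0,0,0,0,0]
    - [-0.3,0,0,0,0,0,0]
    - [-0.45,0,0,0,0,0,0]
    - [-0.54,0,0.01,0,0,0,0]
    - [-0.63,0,0.03,0,0,0,0]

```text
time: 38.4
ee_pos: [0.5026, 0.2893, 0.2039]
eef_rot: [0.655, 0.755, 0.001, -0.0]
ft_force: [0.1, 2.7, 3.3]
width: 0.0005
```

Request:
play_rows:
  motion:
    - [-0.08,0,0.02,0,0,0,0]
    - [-0.15,0,0.05,0,0,0,0]
    - [-0.22,0,0.09,0,0,0,0]
    - [-0.28,0,0.13,0,0,0,0]
    - [-0.34,0,0.19,0,0,0,0]

```text
time: 39.02
ee_pos: [0.5117, 0.2214, 0.1646]
eef_rot: [0.656, 0.755, -0.0, -0.0]
ft_force: [-2.4, 0.2, 1.6]
width: 0.001
```

Request:
play_rows:
  motion:
    - [-0.05,0,0.06,0,0,0,0]
    - [-0.08,0,0.12,0,0,0,0]
    - [-0.12,0,0.2,0,0,0,0]
    - [-0.14,0,0.28,0,0,0,0]
    - [-0.15,0,0.3,0,0,0,0]

```text
time: 39.65
ee_pos: [0.5155, 0.192, 0.1041]
eef_rot: [0.656, 0.755, -0.001, -0.0]
ft_force: [-1.0, 1.5, 1.7]
width: 0.0006
```

Run:
```python
from h import *
np.set_printoptions(precision=4,suppress=True)
s=r.read_state();print(s['time'],s['ee_pos'],s['ft_force'],s['width'])
x=np.array([-np.sin(np.radians(7.5)),np.cos(np.radians(7.5))]);d=s['ee_pos'][:2]-[.516,.2145]
print('tin x,y',d@x,d@[-x[1],x[0]])
a=eyes.camera('scene')['image'][100:292,250:506,::-1];b=eyes.camera('side')['image'][40:232,60:316,::-1]
cv2.imwrite('pics/m8.png',cv2.resize(np.hstack([a,b]),(800,300)))
```

```text
39.65 [0.5155 0.192  0.1041] [-0.9776  1.5448  1.6781] 0.0005655936326167693
tin x,y -0.022198013665719114 0.003436351333539888
```

View pics/m8.png

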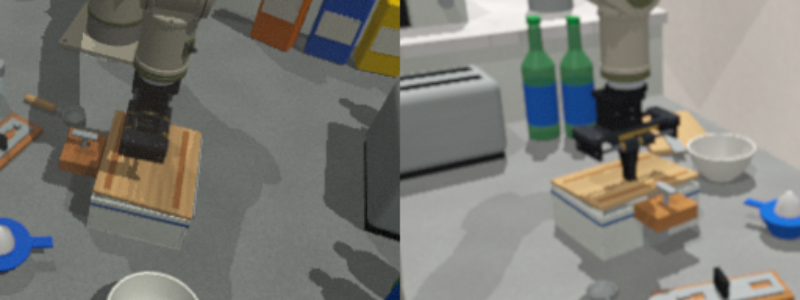

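The lid is nearly shut under the fingertips ((145,170) left half); I press it down in small steps.

Request:
play_rows:
  motion:
    - [0,0,0.02,0,0,0,0]
    - [0,0,0.035,0,0,0,0]
    - [0,0,0.045,0,0,0,0]
    - [0,0,0.05,0,0,0,0]
    - [0,0,0.05,0,0,0,0]

```text
time: 40.38
ee_pos: [0.5161, 0.1925, 0.0956]
eef_rot: [0.656, 0.755, 0.0, 0.0]
ft_force: [0.7, 0.3, 2.7]
width: -0.0
```

Request:
play_rows:
  motion:
    - [0,0,0.005,0,0,0,0]
    - [0,0,0.01,0,0,0,0]
    - [0,0,0.01,0,0,0,0]

```text
time: 40.75
ee_pos: [0.5162, 0.1926, 0.0953]
eef_rot: [0.656, 0.755, 0.0, -0.001]
ft_force: [-9.9, -3.9, 25.9]
width: 0.0005
```

Request:
play_rows:
  motion:
    - [0,0,-0.1,0,0,0,0]
    - [0,0,-0.35,0,0,0,0]
    - [0,0,-0.65,0,0,0,50]
    - [0,0,-0.95,0,0,0,50]
    - [0,0,-1,0,0,0,50]

```text
time: 41.38
ee_pos: [0.5174, 0.1927, 0.2976]
eef_rot: [0.656, 0.755, 0.003, 0.001]
ft_force: [0.4, -0.0, -2.1]
width: 0.0226
```

Request:
play_rows:
  motion:
    - [-0.25,-0.1,0,0,0,0.08,50]
    - [-0.5,-0.2,0,0,0,0.16,50]
    - [-0.75,-0.3,0,0,0,0.233,50]
    - [-1,-0.42,0,0,0,0.233,50]
    - [-1,-0.42,0,0,0,0.233,50]

```text
time: 42.0
ee_pos: [0.46, -0.0212, 0.293]
eef_rot: [0.784, 0.621, 0.001, -0.002]
ft_force: [0.8, 0.7, 1.0]
width: 0.0434
```

Request:
play_rows:
  motion:
    - [-0.25,0.1,0,0,0,0,50]
    - [-0.5,0.2,0,0,0,0,50]
    - [-0.75,0.3,0.1,0,0,0,50]
    - [-0.99,0.38,0.2,0,0,0,50]
    - [-0.99,0.38,0.2,0,0,0,50]

```text
time: 42.62
ee_pos: [0.4654, -0.2164, 0.2611]
eef_rot: [0.782, 0.623, 0.006, 0.011]
ft_force: [-0.6, 0.7, 0.4]
width: 0.0434
```

Run:
```python
from h import *
np.set_printoptions(precision=4,suppress=True)
s=r.read_state();print(s['time'],s['ee_pos'],s['eef_rot'],s['joint_positions'])
W=eyes.camera('wrist');save(W,'w9.png',s=1.5)
for l,z in {'park':0,'pin':.012,'latch':.012,'latch_eye':.012,'latch_wide':.012,'stud':.095,'lid_hinge':.085,'tin':0}.items():
    print(l,[(np.round(d['xy'],1),round(d['p'],2),onz(W,d['xy'],z)) for d in eyes.landmark_of(W,l)[:2]])
for d in eyes.regions_of(W,'latch')[:1]:
    m=d['region'].astype(np.uint8); c=max(cv2.findContours(m,0,2)[0],key=cv2.contourArea)
    P=np.array([onz(W,p[0],.017)[:2] for p in c],np.float32); rc=cv2.minAreaRect(P);print('rect',rc,d['p'],np.round(cv2.boxPoints(rc),4).tolist())
```

```text
42.625 [ 0.4654 -0.2164  0.2611] [0.7823 0.6228 0.0055 0.0113] [-1.3224 -0.4987  1.3389  1.7607  0.4969  1.4908 -0.2716]
park []
pin [(array([224.6,  67.9]), 0.83, array([ 0.4539, -0.0788,  0.012 ]))]
latch [(array([271.6,  68.3]), 0.6, array([ 0.5182, -0.0941,  0.012 ])), (array([450.3,  28.2]), 0.51, array([ 0.7816, -0.0917,  0.012 ]))]
latch_eye [(array([325.6,  70.7]), 0.56, array([ 0.5927, -0.1137,  0.012 ])), (array([449.8,  29.7]), 0.47, array([ 0.7806, -0.0936,  0.012 ]))]
latch_wide [(array([247.1,  64.6]), 0.93, array([ 0.4857, -0.0817,  0.012 ]))]
stud []
lid_hinge [(array([244.8,  62.5]), 0.34, array([ 0.4826, -0.0879,  0.085 ]))]
tin []
rect ((0.528853178024292, -0.0952804908156395), (0.05929558724164963, 0.18944036960601807), 76.15663146972656) 0.61 [[0.42980000376701355, -0.10140000283718109], [0.6136999726295471, -0.14669999480247498], [0.6279000043869019, -0.08919999748468399], [0.4440000057220459, -0.043800000101327896]]
```

View pics/w9.png

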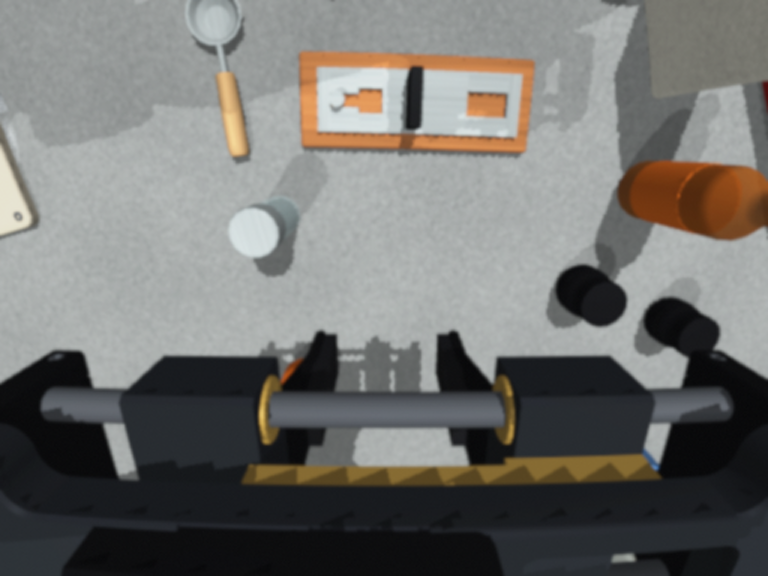

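The wrist view shows the plate on its board with the pin in the slot at (335,98), the fin at (413,98) and the eye at (487,105). The joint readings show the elbow swung into its limits (j2 and j3), so I back out and watch them.

Run:
```python
from h import *
print(delta([.522,-.094,.26],down(np.radians(-14))))
```

```text
[0.655, 0.137, 0.008, 0.016, 0.003, 0.012]
```

Request:
play_rows:
  motion:
    - [0.2,0,0,0,0,0,50]
    - [0.4,0.05,0,0,0,0,50]
    - [0.6,0.1,0,0,0,0,50]
    - [0.6,0.1,0,0,0,0,50]

```text
time: 43.62
ee_pos: [0.5062, -0.0985, 0.2638]
eef_rot: [0.78, 0.625, 0.008, 0.014]
ft_force: [-0.6, -1.3, -0.8]
width: 0.0433
```

Run:
```python
from h import *
np.set_printoptions(precision=4,suppress=True)
s=r.read_state();print(s['ee_pos'],s['joint_positions'],delta([.522,-.094,.26],down(np.radians(-14))))
```

```text
[ 0.5062 -0.0985  0.2638] [-1.5688 -0.498   1.3364  1.7562  0.5041  1.4926 -0.512 ] [0.039, 0.072, 0.021, 0.02, 0.003, 0.016]
```

Request:
play_rows:
  motion:
    - [0.12,0.1,-0.15,0,0,0,50]
    - [0.24,0.2,-0.3,0,0,0,50]
    - [0.36,0.3,-0.45,0,0,0,50]
    - [0.48,0.4,-0.45,0,0,0,50]
    - [0.6,0.5,-0.45,0,0,0,50]

```text
time: 44.25
ee_pos: [0.5537, -0.009, 0.3628]
eef_rot: [0.781, 0.623, 0.029, 0.031]
ft_force: [0.5, -0.4, -0.3]
width: 0.0434
```

```bash
cat >> h.py <<'E'
def st():
    np.set_printoptions(precision=3,suppress=True)
    s=r.read_state();print('t',s['time'],s['ee_pos'],'F',s['ft_force'],'w',round(s['width'],4));print('q',s['joint_positions']);print(Rn.from_quat(s['eef_rot']).as_matrix())
E
python3 -c "
from h import *;st();print(delta([.75,.1,.35],down(np.radians(-14))))"
```

```text
t 44.25 [ 0.554 -0.009  0.363] F [ 0.468 -0.388 -0.332] w 0.0434
q [-1.845 -0.499  1.339  1.528  0.538  1.65  -0.678]
[[ 0.223  0.971  0.083]
 [ 0.975 -0.223 -0.012]
 [ 0.006  0.083 -0.996]]
[0.75, 0.826, 0.139, 0.053, -0.005, 0.012]
```

```bash
cat > kin.py <<'E'
import numpy as np, itertools
from scipy.optimize import least_squares
from scipy.spatial.transform import Rotation as Rn
D=[([-1.139,0.332,-0.065,1.46,0.022,1.35,-0.088],[.275,.561,.223],[.225,.974,0,0]),
([-1.3224,-.4987,1.3389,1.7607,.4969,1.4908,-.2716],[.4654,-.2164,.2611],[.7823,.6228,.0055,.0113]),
([-1.5688,-.498,1.3364,1.7562,.5041,1.4926,-.512],[.5062,-.0985,.2638],[.78,.625,.008,.014]),
([-1.845,-.499,1.339,1.528,.538,1.65,-.678],[.5537,-.009,.3628],[.781,.623,.029,.031])]
def fk(q,p,s):
    Z=lambda a:Rn.from_euler('z',a); Y=lambda a:Rn.from_euler('y',a)
    d,L1,a1,L2,a2,a3,L3,ph=p
    R=Z(s[0]*q[0]); x=np.array([0,0,d]); R=R*Y(q[1]); R=R*Z(s[1]*q[2]); x=x+R.apply([a1,0,L1])
    R=R*Y(q[3]); R=R*Z(s[2]*q[4]); x=x+R.apply([a2,0,L2]); R=R*Y(q[5]); R=R*Z(s[3]*q[6]+ph)
    return x+R.apply([0,0,L3])+ (R*Z(-s[3]*q[6]-ph)).apply([a3,0,0]),R
def res(p,s):
    o=[]
    for q,x,o4 in D:
        X,R=fk(q,p,s); o+=list(X-x)+list(.3*(R.inv()*Rn.from_quat(o4)).as_rotvec())
    return np.array(o)
if __name__=='__main__':
  out=[]
  for s in itertools.product((1,-1),repeat=4):
    for ph in (0,1.57,3.14,-1.57):
        f=least_squares(res,[.3,.4,0,.4,0,0,.3,ph],args=(s,)); out.append((f.cost,s,np.round(f.x,4)))
  out.sort(key=lambda t:t[0])
  for o in out[:3]: print(o)
E
python3 kin.py
```

```text
(np.float64(0.0013439997136749067), (-1, -1, -1, -1), array([ 0.2609,  0.4945,  0.0067,  0.4663,  0.1321, -0.0411,  0.2754,
        1.5708]))
(np.float64(0.0013439997136749128), (-1, -1, -1, -1), array([ 0.2609,  0.4945,  0.0067,  0.4663,  0.1321, -0.0411,  0.2754,
        1.5708]))
(np.float64(0.001343999713674915), (-1, -1, -1, -1), array([ 0.2609,  0.4945,  0.0067,  0.4663,  0.1321, -0.0411,  0.2754,
        1.5708]))
```

```bash
cat > kin2.py <<'E'
import numpy as np
from scipy.spatial.transform import Rotation as Rn
from scipy.optimize import lsq_linear
from kin import D
lo=np.array([-2.6,-.5,-1.47,.16,-1.27,.06,-2.6])+.002; hi=np.array([2.6,2.12,1.34,2.42,4.41,2.06,2.6])-.002
ax='zyzyzyz'; sg=[-1,1,-1,1,-1,1,-1]
def frames(q):
    R=Rn.identity(); o=[]
    for a,s,v in zip(ax,sg,q): R=R*Rn.from_euler(a,s*v); o.append(R)
    return o
def fit(D):
    # offsets o_i after joints 2..7 + base ; ridge to prior
    A=[];b=[]
    for q,x,_ in D:
        F=frames(q); A.append(np.hstack([np.eye(3)[:,2:]]+[F[i].as_matrix() for i in (2,4)]+[F[5].as_matrix(),F[6].as_matrix()[:,2:]])); b+=list(x)
    A=np.vstack(A); p0=np.array([.26,0,0,.45,0,0,.45,0,0,0,.28]); w=np.ones(11)*.02; w[[0,3,6,10]]=.01
    x=np.linalg.lstsq(np.vstack([A,np.diag(w)]),np.r_[b,w*p0],rcond=None)[0]
    return x,A@x-b
P,e=fit(D)
TP=Rn.from_euler('z',np.pi/2)
def fk(q,P=None):
    P=globals()['P'] if P is None else P
    F=frames(q); x=np.array([0,0,P[0]])+F[2].apply(P[1:4])+F[4].apply(P[4:7])+F[5].apply(P[7:10])+F[6].apply([0,0,P[10]])
    return x,F[6]*TP
def jac(q):
    x0,R0=fk(q);J=np.zeros((6,7))
    for i in range(7):
        d=q.copy();d[i]+=1e-5;x,R=fk(d);J[:3,i]=(x-x0)/1e-5;J[3:,i]=(R*R0.inv()).as_rotvec()/1e-5
    return J
def ik(q,x,R,n=25):
    q=np.array(q,float)
    for _ in range(n):
        x0,R0=fk(q);e=np.r_[x-x0,.3*(R*R0.inv()).as_rotvec()]
        k=min(1,.03/(np.linalg.norm(e)+1e-9));J=jac(q);J[3:]*=.3
        A=np.vstack([J,np.eye(7)*.02]);dq=lsq_linear(A,np.r_[e*k,np.zeros(7)],(np.minimum(lo-q,-1e-6),np.maximum(hi-q,1e-6))).x
        q=q+dq
        if np.linalg.norm(e)<1e-3: break
    return q,np.linalg.norm(e)
if __name__=='__main__':
    np.set_printoptions(precision=3,suppress=True)
    print(P,'res mm',e*1e3)
    from h import down
    q=np.array(D[0][0]);dn=lambda a:down(np.radians(a))
    W=[(.275,.561,.34,9)]+[(.46,.44,.34,9),(.524,.05,.34,9)]
    for jx,jy,px,py in ((.456,-.266,.463,.238),(.57,-.281,.558,.25),(.577,-.392,.568,.178),(.451,-.397,.473,.167)):
        W+=[(jx,jy,.22,8),(jx,jy,.03,8),(jx,jy,.22,8),(px,py,.22,8),(px,py,.04,8),(px,py,.22,8)]
    W+=[(.532,.051,.342,8),(.485,.414,.349,8),(.485,.414,.209,8),(.503,.289,.204,8),(.512,.22,.165,8),(.516,.192,.095,8),(.516,.192,.298,8),(.46,-.021,.293,-13),(.49,-.23,.255,-13)]
    for w in W:
        q,er=ik(q,np.array(w[:3]),dn(w[3]));print(w,q,round(er,3))
E
python3 kin2.py
```

```text
[ 0.243 -0.004 -0.021  0.41   0.038 -0.014  0.476 -0.037 -0.014 -0.003
  0.27 ] res mm [ 0.825  0.33  -0.306 -0.517  0.244  0.098 -0.752  0.46   0.28   0.539
 -0.031 -0.071]
(0.275, 0.561, 0.34, 9) [-1.223  0.28   0.04   1.275 -0.011  1.586 -1.028] 0.0
(0.46, 0.44, 0.34, 9) [-0.963  0.316  0.164  1.237 -0.051  1.593 -0.65 ] 0.0
(0.524, 0.05, 0.34, 9) [-0.616  0.044  0.445  1.547 -0.019  1.555 -0.014] 0.0
(0.456, -0.266, 0.22, 8) [-0.257  0.156  0.756  1.727 -0.111  1.302  0.662] 0.0
(0.456, -0.266, 0.03, 8) [-0.123  0.47   0.655  1.869 -0.353  0.921  0.837] 0.0
(0.456, -0.266, 0.22, 8) [-0.269  0.158  0.769  1.727 -0.114  1.302  0.664] 0.0
(0.463, 0.238, 0.22, 8) [-0.811  0.095  0.258  1.751 -0.025  1.299 -0.408] 0.001
(0.463, 0.238, 0.04, 8) [-0.781  0.35   0.241  1.897 -0.104  0.906 -0.35 ] 0.0
(0.463, 0.238, 0.22, 8) [-0.816  0.096  0.263  1.751 -0.026  1.299 -0.407] 0.0
(0.57, -0.281, 0.22, 8) [-0.095  0.44   0.638  1.418 -0.262  1.368  0.689] 0.001
(0.57, -0.281, 0.03, 8) [-0.029  0.663  0.553  1.558 -0.386  1.031  0.769] 0.0
(0.57, -0.281, 0.22, 8) [-0.097  0.441  0.64   1.418 
[... 1245 characters left out ...]
[-0.664  0.069  0.504  1.522 -0.033  1.559 -0.02 ] 0.001
(0.485, 0.414, 0.349, 8) [-0.972  0.324  0.255  1.214 -0.081  1.613 -0.593] 0.0
(0.485, 0.414, 0.209, 8) [-0.973  0.388  0.248  1.433 -0.095  1.332 -0.581] 0.0
(0.503, 0.289, 0.204, 8) [-0.87   0.26   0.311  1.608 -0.082  1.286 -0.407] 0.0
(0.512, 0.22, 0.165, 8) [-0.798  0.25   0.349  1.713 -0.091  1.194 -0.286] 0.0
(0.516, 0.192, 0.095, 8) [-0.749  0.332  0.353  1.787 -0.131  1.045 -0.209] 0.0
(0.516, 0.192, 0.298, 8) [-0.786  0.123  0.374  1.557 -0.045  1.47  -0.27 ] 0.001
(0.46, -0.021, 0.293, -13) [-0.636 -0.135  0.528  1.792  0.068  1.467 -0.345] 0.0
(0.49, -0.23, 0.255, -13) [-0.379  0.171  0.807  1.644 -0.126  1.38   0.218] 0.0
```

```bash
cat > sim.py <<'E'
from kin2 import *
from h import down
np.set_printoptions(precision=3,suppress=True)
dn=lambda a:down(np.radians(a))
q=np.array(D[1][0]);print('verify',*[ik(q,np.array(D[i][1]),Rn.from_quat(D[i][2]))[0] for i in (2,3)])
q0=np.array(D[3][0])
def run(W,q=q0):
    for w in W: q,e=ik(q,np.array(w[:3]),dn(w[3]),40)
    return q,e
home=[(.56,.05,.3,-13),(.522,-.094,.25,-14)]
import itertools
res=[]
for x,y,z,a in itertools.product((.45,.6,.75,.85),(-.3,0,.3),(.1,.25,.45),(-60,-13,40)):
    q,e=run([(x,y,z,a)]); q2,e2=run(home,q); res.append((q2[1],x,y,z,a,q,round(e,3),q2,round(e2,3)))
res.sort(key=lambda t:-t[0])
for t in res[:8]: print(*t)
E
python3 sim.py
```

```text
verify [-1.57  -0.498  1.338  1.756  0.505  1.491 -0.512] [-1.839 -0.494  1.338  1.53   0.533  1.646 -0.674]
0.2955662936191094 0.45 -0.3 0.1 40 [-1.068 -0.499  1.338  2.08   0.607  1.115  0.716] 0.085 [-1.004  0.296  1.271  1.671 -0.287  1.388  0.063] 0.0
-0.4980664337159044 0.45 -0.3 0.45 40 [-1.372 -0.499  1.338  1.305  0.518  1.913  0.823] 0.001 [-1.574 -0.498  1.338  1.777  0.507  1.462 -0.551] 0.021
-0.4980673585548178 0.45 -0.3 0.25 40 [-1.167 -0.499  1.338  1.774  0.516  1.451  0.799] 0.029 [-1.574 -0.498  1.338  1.777  0.507  1.462 -0.551] 0.021
-0.498067384028425 0.45 -0.3 0.1 -60 [-1.068 -0.499  1.338  2.08   0.607  1.115 -1.03 ] 0.085 [-1.574 -0.498  1.338  1.777  0.507  1.462 -0.551] 0.021
-0.4980679707019901 0.45 -0.3 0.45 -60 [-1.371 -0.498  1.338  1.306  0.517  1.913 -0.922] 0.001 [-1.574 -0.498  1.338  1.777  0.507  1.462 -0.551] 0.021
-0.4980683442838043 0.6 -0.3 0.1 40 [-1.222 -0.499  1.339  2.012  0.684  1.061  0.561] 0.181 [-1.574 -0.498  1.338  1.777  0.507  1.462 -0.551] 0.021
-0.498068408341686 0.45 -0.3 0.25 -60 [-1.166 -0.498  1.338  1.774  0.515  1.451 -0.945] 0.029 [-1.574 -0.498  1.338  1.777  0.507  1.462 -0.551] 0.021
-0.4980684198833347 0.45 -0.3 0.1 -13 [-1.068 -0.499  1.338  2.08   0.607  1.115 -0.209] 0.085 [-1.574 -0.498  1.338  1.777  0.507  1.462 -0.551] 0.021
```

```bash
cat > sim2.py <<'E'
from sim import run,q0,ik,dn,home
from kin2 import *
import time
rng=np.random.default_rng(1);t0=time.time();best=[]
def run2(W,q):
    for w in W: q,e=ik(q,np.array(w[:3]),dn(w[3])*Rn.from_rotvec([w[4],w[5],0]),40)
    return q,e
while time.time()-t0<240:
    W=[(rng.uniform(.25,.85),rng.uniform(-.5,.55),rng.uniform(.25,.6),rng.uniform(-100,100),rng.uniform(-.8,.8)*(rng.random()<.6),rng.uniform(-.8,.8)*(rng.random()<.6)) for _ in range(rng.integers(1,3))]
    q,e=run2(W,q0)
    q2,e2=run(home,q)
    if q2[1]>0 and e2<.005: best.append((len(W),-q2[1],np.round(W,2).tolist(),q,q2))
best.sort(key=lambda t:t[:2])
print(len(best))
for b in best[:8]: print(*b)
E
python3 sim2.py | tail -n +10
```

```text
102
1 -0.33918439251136395 [[0.31, 0.05, 0.46, 66.78, 0.73, 0.52]] [-1.57   0.275  1.338  1.614  0.138  2.058  1.099] [-1.032  0.339  1.329  1.669 -0.334  1.398  0.099]
1 -0.3391691334588351 [[0.32, -0.21, 0.46, 82.16, -0.0, 0.72]] [-0.811  0.246  1.338  1.484  0.115  2.058  2.085] [-1.032  0.339  1.329  1.669 -0.334  1.398  0.099]
1 -0.33875262716171384 [[0.25, 0.53, 0.27, 72.14, 0.77, 0.19]] [-1.661  0.595  0.8    1.242 -0.399  2.058  0.324] [-1.032  0.339  1.329  1.669 -0.334  1.398  0.098]
1 -0.31640549966292547 [[0.55, -0.48, 0.42, 94.32, -0.0, -0.09]] [-1.175 -0.499  1.338  1.422  0.609  1.486  1.902] [-1.019  0.316  1.3    1.67  -0.31   1.393  0.08 ]
1 -0.3161234393009431 [[0.48, 0.41, 0.5, 82.32, -0.75, 0.04]] [-2.28  -0.499  1.266  1.431  0.084  1.207  0.545] [-1.019  0.316  1.3    1.67  -0.309  1.393  0.08 ]
1 -0.2993846824243862 [[0.59, -0.06, 0.3, 14.62, -0.62, 0.0]] [-1.313 -0.499  1.158  1.933  0.469  0.823 -0.019] [-1.007  0.299  1.276  1.671 -0.291  1.389  0.066]
1 -0.29364572540863376 [[0.58, -0.49, 0.27, 47.6, 0.02, 0.36]] [-1.119 -0.499  1.339  1.642  0.569  1.474  1.017] [-1.002  0.294  1.268  1.671 -0.285  1.388  0.061]
1 -0.2933653734060765 [[0.46, 0.52, 0.31, 22.76, -0.74, -0.0]] [-1.994  0.328  1.072  1.695  0.205  0.678 -0.76 ] [-1.002  0.293  1.267  1.671 -0.284  1.388  0.061]
```

```bash
cat > sim3.py <<'E'
from kin2 import *
from h import down
import time
np.set_printoptions(precision=2,suppress=True)
dn=lambda a:down(np.radians(a))
q0=np.array(D[3][0])
S=np.array([.5315,.0915]); U=np.array([.13,-.991])
def pt(du,z): return (*(S+U*du),z)
TASK=[(.522,-.094,.15,-14,0,0),(.522,-.094,.022,-14,0,0),(.493,-.087,.022,-14,0,0),(.493,-.087,.25,-14,0,0),(.51,0,.25,-48,0,0),(*pt(-.03,.25),-82.5,0,0),(*pt(-.03,.22),-82.5,.6,0),(*pt(-.05,.15),-82.5,.6,0),(*pt(-.07,.11),-82.5,0,0),(*pt(-.07,.25),-82.5,0,0)]
def path(W,q,log=None):
    err=0;mar=9
    for w in W:
        q,e=ik(q,np.array(w[:3]),dn(w[3])*Rn.from_rotvec([w[4],w[5],0]),40);err=max(err,e);mar=min(mar,(q-lo).min(),(hi-q).min())
        if log is not None: log.append((np.round(w,3).tolist(),q,round(e,4)))
    return q,err,mar
if __name__=='__main__':
    rng=np.random.default_rng(2);t0=time.time();best=[]
    firsts=[[(.59,-.06,.3,15,-.62,0)],[(.56,.0,.36,40,-.6,0),(.5,.35,.36,60,0,0)],[(.48,.41,.45,60,-.7,0)]]
    while time.time()-t0<330:
        W=list(firsts[rng.integers(3)])+[(rng.uniform(.3,.7),rng.uniform(-.4,.5),rng.uniform(.33,.5),rng.uniform(-30,80),rng.uniform(-.7,.7)*(rng.random()<.4),0) for _ in range(rng.integers(1,3))]
        W+=[(.57,.0,.3,0,0,0)]
        q,e,m=path(W,q0)
        if q[1]<.05 or e>.05: continue
        q2,e2,m2=path(TASK,q)
        best.append((-m2 if e2<.003 else e2,np.round(W,2).tolist(),q,q2,round(e2,4)))
    best.sort(key=lambda t:t[0]);print(len(best))
    for b in best[:6]: print(*b)
E
python3 sim3.py
```

```text
204
-0.4710680695518503 [[0.48, 0.41, 0.45, 60.0, -0.7, 0.0], [0.38, 0.46, 0.42, -24.24, -0.0, 0.0], [0.34, -0.12, 0.38, -12.26, 0.0, 0.0], [0.57, 0.0, 0.3, 0.0, 0.0, 0.0]] [-0.59  0.19  0.59  1.5  -0.11  1.48 -0.01] [-0.98  0.17  0.66  1.64 -0.11  1.37 -1.75] 0.0005
-0.47035513914995475 [[0.48, 0.41, 0.45, 60.0, -0.7, 0.0], [0.34, -0.03, 0.5, 78.64, -0.0, 0.0], [0.47, 0.17, 0.46, 18.12, -0.0, 0.0], [0.57, 0.0, 0.3, 0.0, 0.0, 0.0]] [-0.57  0.19  0.56  1.5  -0.1   1.48 -0.01] [-0.94  0.16  0.62  1.64 -0.1   1.37 -1.75] 0.0005
-0.4703418759784086 [[0.59, -0.06, 0.3, 15.0, -0.62, 0.0], [0.4, -0.0, 0.37, 68.29, -0.0, 0.0], [0.34, -0.01, 0.41, 48.04, -0.0, 0.0], [0.57, 0.0, 0.3, 0.0, 0.0, 0.0]] [-0.57  0.19  0.55  1.5  -0.1   1.48 -0.01] [-0.94  0.16  0.62  1.64 -0.1   1.37 -1.75] 0.0005
-0.47007598968284103 [[0.48, 0.41, 0.45, 60.0, -0.7, 0.0], [0.37, -0.28, 0.39, 46.38, -0.0, 0.0], [0.52, 0.49, 0.44, 13.93, -0.0, 0.0], [0.57, 0.0, 0.3, 0.0, 0.0, 0.0]] [-0.56  0.19  0.54  1.5  -0.1   1.48 -0.01] [-0.93  0.16  0.6   1.64 -0.09  1.37 -1.76] 0.0005
-0.47006413486345666 [[0.56, 0.0, 0.36, 40.0, -0.6, 0.0], [0.5, 0.35, 0.36, 60.0, 0.0, 0.0], [0.62, 0.12, 0.48, 69.58, -0.0, 0.0], [0.64, -0.29, 0.44, 33.65, 0.34, 0.0], [0.57, 0.0, 0.3, 0.0, 0.0, 0.0]] [-0.56  0.19  0.54  1.5  -0.1   1.48 -0.01] [-0.93  0.16  0.6   1.64 -0.09  1.37 -1.76] 0.0005
-0.4700314857805632 [[0.56, 0.0, 0.36, 40.0, -0.6, 0.0], [0.5, 0.35, 0.36, 60.0, 0.0, 0.0], [0.58, -0.4, 0.35, 74.56, 0.0, 0.0], [0.33, -0.2, 0.33, 63.38, 0.0, 0.0], [0.57, 0.0, 0.3, 0.0, 0.0, 0.0]] [-0.56  0.19  0.54  1.5  -0.1   1.48 -0.01] [-0.93  0.16  0.6   1.64 -0.09  1.37 -1.76] 0.0005
```

```bash
cat >> h.py <<'E'
def to(x,y,z,a,tx=0,ty=0):
    return delta([x,y,z],down(np.radians(a))*Rn.from_rotvec([tx,ty,0]))
E
python3 -c "
from h import *;print(to(.56,0,.36,40,-.6))
Rc=down(np.radians(-13));Rt=down(np.radians(40))*Rn.from_rotvec([-.6,0,0]);print(Rc.inv().apply(np.array([.56,0,.36])-[.66,-.023,.345])/.2,(Rc.inv()*Rt).as_rotvec()/1.5708)"
```

```text
[0.051, 0.019, 0.016, -0.303, 0.195, -0.561]
[-4.22969722e-04 -5.13054404e-01 -7.50000000e-02] [-0.3540212   0.17650846 -0.57060386]
```

Request:
play_rows:
  motion:
    - [0,0,0,-0.05,0.03,-0.1,50]
    - [0,0,0,-0.1,0.06,-0.2,50]
    - [0,0,0,-0.16,0.09,-0.3,50]
    - [0,0,0,-0.22,0.12,-0.4,50]
    - [0,0,0,-0.28,0.15,-0.5,50]

```text
time: 44.88
ee_pos: [0.5532, -0.0098, 0.3623]
eef_rot: [0.453, 0.85, 0.234, 0.133]
ft_force: [0.0, 0.3, -0.1]
width: 0.0435
```

```bash
python3 -c "
from h import *;st();print(to(.56,0,.36,40,-.6),to(.5,.35,.36,60))"
```

```text
t 44.875 [ 0.553 -0.01   0.362] F [ 0.005  0.27  -0.117] w 0.0435
q [-1.074 -0.499  0.889  1.858  0.19   1.097  0.401]
[[-0.554  0.707  0.439]
 [ 0.832  0.48   0.278]
 [-0.014  0.519 -0.854]]
[0.022, 0.042, 0.038, -0.035, 0.046, -0.054] [1.645, 0.669, 0.392, 0.339, 0.089, -0.283]
```

Request:
play_rows:
  motion:
    - [0.2,0.08,0.05,0.07,0.02,-0.06,50]
    - [0.4,0.16,0.1,0.14,0.04,-0.12,50]
    - [0.6,0.24,0.14,0.21,0.055,-0.18,50]
    - [0.8,0.32,0.19,0.28,0.07,-0.24,50]
    - [1,0.41,0.24,0.339,0.089,-0.283,50]

```text
time: 45.5
ee_pos: [0.5227, 0.2094, 0.3625]
eef_rot: [0.261, 0.965, 0.001, -0.001]
ft_force: [0.0, -1.0, 2.5]
width: 0.0436
```

```bash
cat > nav.py <<'E'
from h import *; import sys
from kin2 import ik, lo, hi
st(); q=r.read_state()['joint_positions']
for w in eval(sys.argv[1]):
    q,e=ik(np.array(q),np.array(w[:3]),down(np.radians(w[3]))*Rn.from_rotvec([w[4] if len(w)>4 else 0,0,0]),40); print('pred',w,q,round(e,4),'now->',to(*w))
E
python3 nav.py "[(.5,.35,.36,60),(.62,.12,.45,60),(.62,-.2,.42,34,.34),(.57,0,.3,0),(.522,-.094,.25,-14)]"
```

```text
t 45.5 [0.523 0.209 0.362] F [ 0.02  -0.962  2.544] w 0.0436
q [-1.371  0.255  1.134  1.426 -0.233  1.605  0.785]
[[-0.864  0.503 -0.001]
 [ 0.503  0.864  0.002]
 [ 0.002  0.001 -1.   ]]
pred (0.5, 0.35, 0.36, 60) [-1.43   0.413  1.035  1.264 -0.353  1.653  0.583] 0.0004 now-> [0.452, 0.55, 0.014, 0.001, -0.001, -0.003]
pred (0.62, 0.12, 0.45, 60) [-0.883  0.486  1.038  0.984 -0.434  1.867  1.013] 0.0002 now-> [-0.645, -0.141, -0.439, 0.001, -0.001, -0.003]
pred (0.62, -0.2, 0.42, 34, 0.34) [-0.33   0.74   1.095  0.785 -0.363  2.052  1.107] 0.0001 now-> [-1.45, -1.523, -0.292, 0.213, 0.047, 0.284]
pred (0.57, 0, 0.3, 0) [-1.084  0.471  1.338  1.483 -0.458  1.545  0.239] 0.0005 now-> [-0.732, -0.786, 0.31, -0.0, -0.002, 0.664]
pred (0.522, -0.094, 0.25, -14) [-1.036  0.346  1.338  1.669 -0.342  1.4    0.104] 0.0003 now-> [-0.762, -1.313, 0.559, -0.0, -0.002, 0.82]
```

```bash
cat > sim4.py <<'E'
from sim3 import *
q0=np.array([-1.371,.255,1.134,1.426,-.233,1.605,.785])
print('direct',path([(.57,0,.3,0,0,0)]+TASK,q0))
rng=np.random.default_rng(3);t0=time.time();best=[]
while time.time()-t0<150:
    W=[(rng.uniform(.4,.7),rng.uniform(-.3,.45),rng.uniform(.35,.5),rng.uniform(-30,80),rng.uniform(-.7,.7)*(rng.random()<.6),0) for _ in range(rng.integers(1,3))]+[(.57,0,.3,0,0,0)]
    q,e,m=path(W,q0); q2,e2,m2=path(TASK,q)
    if e2<.003: best.append((-min(m2,.45)+.05*len(W)+.0*q[2],np.round(W,2).tolist(),q,q2,m2))
best.sort(key=lambda t:t[0]);print(len(best))
for b in best[:5]: print(*b)
E
python3 sim4.py
```

```text
direct (array([-1.45,  0.43,  1.34,  1.62, -0.43,  1.43, -1.51]), np.float64(0.0008078628607584005), np.float64(3.137832537003504e-05))
180
-0.35 [[0.67, 0.36, 0.37, 38.74, 0.55, 0.0], [0.57, 0.0, 0.3, 0.0, 0.0, 0.0]] [-0.48  0.18  0.46  1.5  -0.08  1.48 -0.03] [-0.84  0.15  0.5   1.64 -0.07  1.37 -1.77] 0.46801789918129044
-0.35 [[0.51, -0.1, 0.41, -0.67, 0.47, 0.0], [0.57, 0.0, 0.3, 0.0, 0.0, 0.0]] [-0.48  0.18  0.45  1.5  -0.08  1.48 -0.03] [-0.83  0.15  0.48  1.64 -0.07  1.37 -1.77] 0.46776520465216187
-0.35 [[0.5, -0.15, 0.35, -1.1, 0.6, 0.0], [0.57, 0.0, 0.3, 0.0, 0.0, 0.0]] [-0.57  0.19  0.55  1.5  -0.1   1.48 -0.01] [-0.94  0.16  0.62  1.64 -0.1   1.37 -1.75] 0.4702985260069379
-0.35 [[0.46, -0.2, 0.42, -29.56, 0.41, 0.0], [0.57, 0.0, 0.3, 0.0, 0.0, 0.0]] [ 0.11  0.16 -0.22  1.51  0.03  1.48 -0.11] [-0.17  0.13 -0.23  1.65  0.03  1.37 -1.85] 0.45255911653391734
-0.35 [[0.52, 0.06, 0.45, 4.68, 0.59, 0.0], [0.57, 0.0, 0.3, 0.0, 0.0, 0.0]] [-0.19  0.16  0.12  1.5  -0.02  1.48 -0.07] [-0.49  0.13  0.11  1.64 -0.01  1.37 -1.82] 0.46006047829908514
```

```bash
python3 nav.py "[(.52,.06,.45,5,.6)]" | tail -1
```

```text
pred (0.52, 0.06, 0.45, 5, 0.6) [-0.238  0.238  0.07   1.2   -0.062  2.058 -0.102] 0.0873 now-> [-0.364, -0.652, -0.439, 0.352, 0.181, 0.59]
```

Request:
play_rows:
  motion:
    - [-0.06,-0.11,-0.08,0.05,0.03,0.1,50]
    - [-0.12,-0.22,-0.15,0.11,0.055,0.19,50]
    - [-0.18,-0.33,-0.22,0.17,0.085,0.28,50]
    - [-0.24,-0.44,-0.3,0.23,0.12,0.38,50]
    - [-0.3,-0.54,-0.37,0.29,0.15,0.48,50]

```text
time: 46.12
ee_pos: [0.5172, 0.102, 0.3865]
eef_rot: [0.513, 0.836, -0.137, -0.138]
ft_force: [0.9, -1.3, -1.7]
width: 0.0438
```

```bash
python3 nav.py "[(.57,0,.3,0),(.522,-.094,.2,-14),(.522,-.094,.02,-14)]"
```

```text
t 46.125 [0.517 0.102 0.386] F [ 0.918 -1.282 -1.722] w 0.0438
q [-0.696  0.44   0.664  1.129 -0.211  2.043  0.382]
[[-0.436  0.82  -0.372]
 [ 0.896  0.436 -0.088]
 [ 0.09  -0.371 -0.924]]
pred (0.57, 0, 0.3, 0) [-0.768  0.231  0.802  1.496 -0.166  1.485  0.035] 0.0001 now-> [-0.611, 0.154, 0.346, -0.252, -0.001, 0.295]
pred (0.522, -0.094, 0.2, -14) [-0.7    0.217  0.879  1.742 -0.175  1.264 -0.024] 0.0002 now-> [-0.972, -0.062, 0.939, -0.253, 0.03, 0.449]
pred (0.522, -0.094, 0.02, -14) [-0.53   0.526  0.733  1.861 -0.436  0.921  0.161] 0.0 now-> [-1.053, 0.272, 1.771, -0.253, 0.03, 0.449]
```

Request:
play_rows:
  motion:
    - [-0.2,0.03,0.1,-0.05,0.005,0.09,50]
    - [-0.4,0.04,0.25,-0.1,0.01,0.18,50]
    - [-0.6,0.04,0.4,-0.15,0.015,0.27,50]
    - [-0.8,0,0.6,-0.2,0.02,0.36,50]
    - [-0.97,-0.06,0.8,-0.253,0.03,0.449,50]

```text
time: 46.75
ee_pos: [0.5329, -0.0917, 0.2256]
eef_rot: [0.789, 0.615, 0.003, 0.001]
ft_force: [-0.2, -0.5, 0.9]
width: 0.0435
```

```bash
python3 nav.py "[(.522,-.094,.2,-14),(.5,-.23,.22,-14)]"
```

```text
t 46.75 [ 0.533 -0.092  0.226] F [-0.172 -0.524  0.872] w 0.0435
q [-0.692  0.17   0.879  1.724 -0.139  1.305 -0.031]
[[ 0.245  0.97   0.006]
 [ 0.97  -0.245  0.003]
 [ 0.004  0.006 -1.   ]]
pred (0.522, -0.094, 0.2, -14) [-0.689  0.213  0.865  1.742 -0.17   1.264 -0.027] 0.0 now-> [-0.025, -0.051, 0.128, 0.004, -0.003, -0.002]
pred (0.5, -0.23, 0.22, -14) [-0.457  0.273  0.929  1.662 -0.225  1.319  0.266] 0.0005 now-> [-0.711, 0.01, 0.025, 0.004, -0.003, -0.002]
```

Request:
play_rows:
  motion:
    - [-0.2,0,0.05,0,0,0,40]
    - [-0.4,0,0.12,0,0,0,40]
    - [-0.5,0,0.12,0,0,0,40]
    - [-0.5,0,0.12,0,0,0,40]

```text
time: 47.25
ee_pos: [0.5088, -0.1882, 0.2025]
eef_rot: [0.788, 0.615, 0.002, -0.0]
ft_force: [-0.1, -0.3, 0.1]
width: 0.0352
```

Run:
```python
from h import *
st()
W=eyes.camera('wrist');save(W,'w10.png',(130,0,420,217),2.6)
ls=[]
for l,z in {'pin':.012,'latch':.012,'latch_eye':.012,'latch_wide':.012}.items():
    for k in range(1): print(l,[(np.round(d['xy'],1),round(d['p'],2),onz(W,d['xy'],z)) for d in eyes.landmark_of(W,l)[:1]])
for d in eyes.regions_of(W,'latch')[:1]:
    c=max(cv2.findContours(d['region'].astype(np.uint8),0,2)[0],key=cv2.contourArea)
    P=np.array([onz(W,p[0],.017)[:2] for p in c],np.float32); rc=cv2.minAreaRect(P);print('rect',rc,d['p'])
```

```text
t 47.25 [ 0.509 -0.188  0.203] F [-0.1   -0.328  0.083] w 0.0352
q [-0.538  0.212  0.931  1.751 -0.183  1.266  0.192]
[[ 0.242  0.97   0.004]
 [ 0.97  -0.242  0.003]
 [ 0.004  0.003 -1.   ]]
pin [(array([194.8,  94.2]), 0.71, array([ 0.455, -0.075,  0.012]))]
latch [(array([250.4,  98.2]), 0.8, array([ 0.521, -0.097,  0.012]))]
latch_eye [(array([307.6,  95.3]), 0.96, array([ 0.591, -0.111,  0.012]))]
latch_wide [(array([218.9,  95.2]), 0.77, array([ 0.484, -0.084,  0.012]))]
rect ((0.528693675994873, -0.09593554586172104), (0.057887475937604904, 0.19011081755161285), 75.09883880615234) 0.73
```

View pics/w10.png

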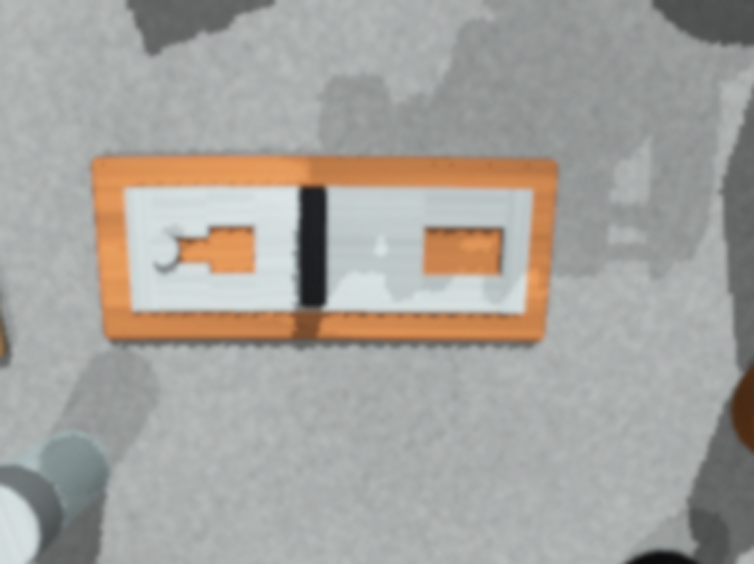

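The crop shows the plate square with the tool axes, with the pin head in the slot end at (165,250), the fin at (313,247) and the eye at (462,250).

Request:
play_rows:
  motion:
    - [0.25,-0.03,0,0,0,0,40]
    - [0.47,-0.05,0.2,0,0,0,40]
    - [0.47,-0.05,0.5,0,0,0,40]
    - [0.47,-0.05,0.7,0,0,0,40]
    - [0.47,-0.05,0.7,0,0,0,40]

```text
time: 48.18
ee_pos: [0.5216, -0.0916, 0.0615]
eef_rot: [0.787, 0.618, 0.001, -0.001]
ft_force: [-0.7, 0.0, 1.1]
width: 0.0345
```

```bash
python3 nav.py "[(.522,-.0945,.022,-14.1)]"
```

```text
t 48.175 [ 0.522 -0.092  0.062] F [-0.664  0.03   1.095] w 0.0345
q [-0.605  0.361  0.816  1.926 -0.317  0.987  0.117]
[[ 0.237  0.971 -0.   ]
 [ 0.971 -0.237  0.003]
 [ 0.002 -0.001 -1.   ]]
pred (0.522, -0.0945, 0.022, -14.1) [-0.53   0.522  0.733  1.86  -0.431  0.924  0.157] 0.0 now-> [-0.014, 0.005, 0.198, -0.0, -0.002, 0.004]
```

Request:
play_rows:
  motion:
    - [-0.01,0,0.1,0,0,0.004,40]
    - [-0.01,0,0.195,0,0,0.004,40]
    - [-0.01,0,0.195,0,0,0.004,40]
    - [-0.01,0,0.195,0,0,0.004,0]
    - [-0.01,0,0.195,0,0,0.004,0]
  squeeze: 30

```text
time: 48.8
ee_pos: [0.5237, -0.0941, 0.0252]
eef_rot: [0.789, 0.615, 0.003, 0.0]
ft_force: [-0.4, -0.4, -0.4]
width: 0.0224
```

Request:
play_rows:
  motion:
    - [0,0,0,0,0,0,0]
    - [0,0,0,0,0,0,0]
    - [0,0,0,0,0,0,0]
  squeeze: 50

```text
time: 49.18
ee_pos: [0.5237, -0.094, 0.025]
eef_rot: [0.789, 0.615, 0.003, 0.0]
ft_force: [-0.9, 0.7, 5.3]
width: 0.0113
```

```bash
python3 nav.py "[(.493,-.087,.022,-14.1)]"
```

```text
t 49.175 [ 0.524 -0.094  0.025] F [-0.929  0.709  5.337] w 0.0113
q [-0.564  0.423  0.781  1.948 -0.379  0.915  0.16 ]
[[ 0.244  0.97   0.006]
 [ 0.97  -0.244  0.004]
 [ 0.005  0.005 -1.   ]]
pred (0.493, -0.087, 0.022, -14.1) [-0.578  0.461  0.754  1.942 -0.402  0.893  0.135] 0.0009 now-> [-0.004, -0.157, 0.014, 0.003, -0.003, -0.0]
```

Request:
play_rows:
  motion:
    - [0,-0.04,0,0,0,0,0]
    - [0,-0.08,0,0,0,0,0]
    - [0,-0.12,0,0,0,0,0]
    - [0,-0.15,0,0,0,0,0]
    - [0,-0.15,0,0,0,0,0]

```text
time: 49.8
ee_pos: [0.494, -0.0865, 0.025]
eef_rot: [0.789, 0.615, 0.004, 0.0]
ft_force: [-0.3, -1.1, 9.6]
width: 0.0114
```

Request:
play_rows:
  motion:
    - [0,0,0,0,0,0,0]
    - [0,0,-0.02,0,0,0,0]
    - [0,0,-0.04,0,0,0,0]
    - [0,0,-0.06,0,0,0,0]
    - [0,0,-0.06,0,0,0,0]

```text
time: 50.42
ee_pos: [0.4941, -0.0867, 0.0367]
eef_rot: [0.789, 0.615, 0.003, 0.0]
ft_force: [0.6, 0.4, -2.3]
width: 0.012
```

```bash
python3 nav.py "[(.493,-.087,.2,-14.1),(.51,0,.2,-48),(.535,.06,.2,-82.5)]"
```

```text
t 50.425 [ 0.494 -0.087  0.037] F [ 0.65   0.368 -2.262] w 0.012
q [-0.63   0.334  0.82   2.018 -0.314  0.911  0.11 ]
[[ 0.244  0.97   0.005]
 [ 0.97  -0.244  0.004]
 [ 0.005  0.004 -1.   ]]
pred (0.493, -0.087, 0.2, -14.1) [-0.78   0.109  0.904  1.823 -0.09   1.252 -0.096] 0.0001 now-> [0.001, -0.002, -0.817, 0.003, -0.003, -0.0]
pred (0.51, 0, 0.2, -48) [-0.923  0.144  0.889  1.798 -0.117  1.255 -0.84 ] 0.0002 now-> [0.444, -0.025, -0.815, 0.002, -0.004, 0.376]
pred (0.535, 0.06, 0.2, -82.5) [-1.006  0.256  0.917  1.719 -0.212  1.271 -1.482] 0.0001 now-> [0.765, 0.023, -0.813, 0.001, -0.004, 0.76]
```

```bash
python3 nav.py "[(.56,-.07,.2,-14.1),(.6,-.03,.28,-14.1),(.535,.06,.22,-82.5),(.527,.127,.25,-82.5)]"|tail -4
```

```text
pred (0.56, -0.07, 0.2, -14.1) [-0.671  0.32   0.844  1.648 -0.247  1.286 -0.028] 0.0001 now-> [0.165, 0.303, -0.815, 0.003, -0.003, -0.0]
pred (0.6, -0.03, 0.28, -14.1) [-0.683  0.348  0.83   1.437 -0.256  1.467 -0.103] 0.0001 now-> [0.41, 0.449, -1.213, 0.003, -0.003, -0.0]
pred (0.535, 0.06, 0.22, -82.5) [-1.097  0.262  1.027  1.694 -0.231  1.316 -1.466] 0.0003 now-> [0.765, 0.023, -0.913, 0.001, -0.004, 0.76]
pred (0.527, 0.127, 0.25, -82.5) [-1.215  0.23   1.013  1.645 -0.199  1.377 -1.615] 0.0002 now-> [1.081, -0.097, -1.062, 0.001, -0.004, 0.76]
```

Request:
play_rows:
  motion:
    - [0,0,-0.15,0,0,0,0]
    - [0,0,-0.3,0,0,0,0]
    - [0.03,0.1,-0.5,0,0,0,0]
    - [0.07,0.2,-0.7,0,0,0,0]
    - [0.15,0.3,-0.81,0,0,0,0]

```text
time: 51.05
ee_pos: [0.5598, -0.0733, 0.201]
eef_rot: [0.789, 0.614, 0.004, 0.001]
ft_force: [0.0, 0.3, -2.6]
width: 0.0117
```

```bash
python3 nav.py "[(.6,-.03,.28,-14.1),(.57,.06,.22,-82.5),(.527,.127,.25,-82.5)]"
```

```text
t 51.05 [ 0.56  -0.073  0.201] F [ 0.044  0.333 -2.637] w 0.0117
q [-0.689  0.269  0.882  1.699 -0.222  1.269 -0.008]
[[ 0.245  0.969  0.007]
 [ 0.969 -0.245  0.004]
 [ 0.006  0.006 -1.   ]]
pred (0.6, -0.03, 0.28, -14.1) [-0.694  0.353  0.845  1.437 -0.263  1.468 -0.098] 0.001 now-> [0.262, 0.144, -0.393, 0.004, -0.004, -0.001]
pred (0.57, 0.06, 0.22, -82.5) [-1.02   0.396  1.035  1.595 -0.347  1.35  -1.383] 0.0001 now-> [0.659, -0.114, -0.092, 0.001, -0.005, 0.759]
pred (0.527, 0.127, 0.25, -82.5) [-1.268  0.258  1.087  1.644 -0.232  1.381 -1.59 ] 0.0 now-> [0.932, -0.403, -0.243, 0.001, -0.005, 0.759]
```

Request:
play_rows:
  motion:
    - [0.08,0.05,-0.1,0.004,-0.004,0,0]
    - [0.16,0.1,-0.25,0.004,-0.004,0,0]
    - [0.26,0.144,-0.393,0.004,-0.004,0,0]
    - [0.26,0.144,-0.393,0.004,-0.004,0,0]
    - [0.26,0.144,-0.393,0.004,-0.004,0,0]

```text
time: 51.68
ee_pos: [0.5983, -0.0304, 0.2767]
eef_rot: [0.789, 0.614, -0.002, -0.001]
ft_force: [0.3, -0.4, -2.5]
width: 0.0113
```

Run:
```python
from h import *
st()
W=eyes.camera('wrist')
R=proj(W,[[.5315,.0915,.128]])[0];print('stud px pred',R)
for l,z in {'stud':.095,'latch_eye':None,'latch':None}.items():
    print(l,[(np.round(d['xy'],1),round(d['p'],2),onz(W,d['xy'],z) if z else '') for d in eyes.landmark_of(W,l)[:2]])
u,v=np.round(R).astype(int);x0=max(0,u-85);y0=max(0,v-65);print(x0,y0)
save(W,'w11.png',(x0,y0,x0+170,y0+130),4.6)
np.save('w11.npy',np.array([0]))
import pickle;pickle.dump(W,open('w11.pkl','wb'))
```

```text
t 51.675 [ 0.598 -0.03   0.277] F [ 0.285 -0.432 -2.503] w 0.0113
q [-0.701  0.326  0.869  1.483 -0.247  1.451 -0.076]
[[ 0.245  0.97  -0.004]
 [ 0.97  -0.245 -0.002]
 [-0.003 -0.004 -1.   ]]
stud px pred [172.768  87.065]
stud [(array([175.6,  86. ]), 0.66, array([0.526, 0.096, 0.095])), (array([203.2, 226.9]), 0.43, array([ 0.502, -0.09 ,  0.095]))]
latch_eye [(array([358.5, 227.7]), 0.7, '')]
latch [(array([256.8, 232.1]), 0.76, ''), (array([358.2, 227.9]), 0.6, '')]
88 22
```

View pics/w11.png

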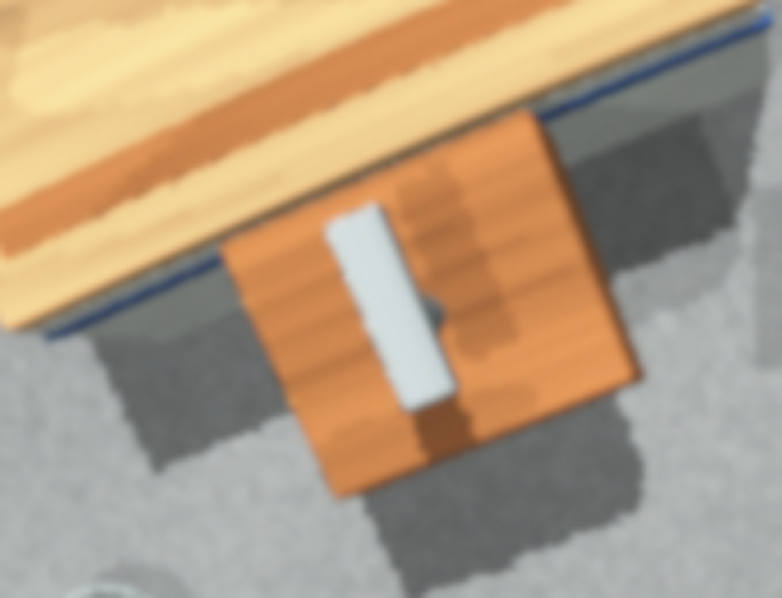

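The crop shows the T-head's corners at (325,227), (380,203), (457,388) and (408,411), and the bracket's outer corners at (338,497) and (640,378). The lid lies shut along the tin.

Run:
```python
from h import *
import pickle
np.set_printoptions(precision=4,suppress=True)
W=pickle.load(open('w11.pkl','rb'))
f=lambda u,v,z:onz(W,(88+(u+.5)/4.6-.5,22+(v+.5)/4.6-.5),z)[:2]
H=np.array([f(*p,.128) for p in((325,227),(380,203),(457,388),(408,411))]);print(H,H.mean(0))
a=(H[0]+H[1])/2-(H[2]+H[3])/2;print('head len',np.linalg.norm(a),'width',np.linalg.norm(H[0]-H[1]),'a',np.degrees(np.arctan2(-a[0],a[1])))
B=np.array([f(*p,.095) for p in((338,497),(640,378))]);d=B[1]-B[0];print('bracket',B,np.linalg.norm(d),'a',np.degrees(np.arctan2(d[1],d[0])))
x=np.array([-d[1],d[0]])/np.linalg.norm(d);print('stud via bracket',B.mean(0)+x*.035)
for z in (.095,):
  L=np.array([f(*p,z) for p in((10,328),(760,2))]);e=L[1]-L[0];print('lid edge',L,np.degrees(np.arctan2(e[1],e[0])))
for d in eyes.landmark_of(W,'latch_eye') if 0 else []: pass
o,dd=ray(W,(358.5,227.7)); 
s=np.array([.598,-.030,.277]);zz=s[2]-.013
X=onz(W,(358.5,227.7),zz);print('eye in tool', Rn.from_quat(r.read_state()['eef_rot']).inv().apply(X-r.read_state()['ee_pos']))
```

```text
[[0.5215 0.1114]
 [0.5358 0.113 ]
 [0.5404 0.0685]
 [0.5271 0.0664]] [0.5312 0.0898]
head len 0.04503884573940259 width 0.014400805019543694 a 6.517083916932773
bracket [[0.4913 0.0513]
 [0.5801 0.0604]] 0.08930861241509719 a 5.85313741412576
stud via bracket [0.5321 0.0906]
lid edge [[0.419  0.1172]
 [0.6333 0.1399]] 6.0425576955331435
eye in tool [-0.0001  0.0707  0.0128]
```

Request:
play_rows:
  motion:
    - [0.05,0,0,0,0,0.1,0]
    - [0.1,-0.02,0.02,0,0,0.2,0]
    - [0.2,-0.05,0.05,0,0,0.3,0]
    - [0.3,-0.1,0.08,0,0,0.4,0]
    - [0.4,-0.15,0.1,0,0,0.5,0]

```text
time: 52.5
ee_pos: [0.5889, 0.0554, 0.257]
eef_rot: [0.965, 0.263, -0.002, 0.0]
ft_force: [0.7, 0.5, -2.5]
width: 0.0115
```

```bash
python3 nav.py "[(.5277,.126,.25,-83.9),(.5277,.126,.25,-83.9,.61),(.5277,.126,.17,-83.9,.61)]"
```

```text
t 52.5 [0.589 0.055 0.257] F [ 0.68   0.527 -2.512] w 0.0115
q [-0.946  0.351  0.996  1.54  -0.295  1.416 -0.969]
[[ 0.861  0.508 -0.003]
 [ 0.508 -0.861 -0.001]
 [-0.004 -0.001 -1.   ]]
pred (0.5277, 0.126, 0.25, -83.9) [-1.268  0.262  1.092  1.642 -0.236  1.382 -1.609] 0.0003 now-> [-0.084, -0.459, 0.036, 0.0, 0.002, 0.271]
pred (0.5277, 0.126, 0.25, -83.9, 0.61) [-0.859  0.281  1.002  1.679 -0.825  1.525 -1.187] 0.0001 now-> [-0.084, -0.459, 0.036, 0.382, 0.085, 0.262]
pred (0.5277, 0.126, 0.17, -83.9, 0.61) [-0.799  0.398  0.955  1.756 -0.921  1.439 -1.05 ] 0.0006 now-> [-0.083, -0.459, 0.436, 0.382, 0.085, 0.262]
```

Request:
play_rows:
  motion:
    - [-0.02,-0.1,0,0,0,0.1,0]
    - [-0.04,-0.2,0,0,0,0.2,0]
    - [-0.06,-0.33,0,0.05,0.01,0.262,0]
    - [-0.084,-0.459,0,0.15,0.04,0.262,0]
    - [-0.084,-0.459,0,0.25,0.06,0.262,0]

```text
time: 53.12
ee_pos: [0.5267, 0.1278, 0.2587]
eef_rot: [0.977, 0.061, -0.008, -0.202]
ft_force: [-0.1, 0.8, -3.2]
width: 0.0119
```

```bash
python3 nav.py "[(.5277,.126,.22,-83.9,.61)]"
```

```text
t 53.125 [0.527 0.128 0.259] F [-0.08   0.763 -3.187] w 0.0119
q [-0.986  0.212  1.063  1.717 -0.593  1.429 -1.252]
[[ 0.992  0.117 -0.04 ]
 [ 0.123 -0.911  0.395]
 [ 0.009 -0.396 -0.918]]
pred (0.5277, 0.126, 0.22, -83.9, 0.61) [-0.841  0.323  0.991  1.711 -0.86   1.492 -1.135] 0.0004 now-> [0.002, 0.085, 0.174, 0.129, -0.0, 0.012]
```

Request:
play_rows:
  motion:
    - [0.002,0.03,0.05,0.05,0,0.006,0]
    - [0.002,0.06,0.12,0.1,0,0.012,0]
    - [0.002,0.085,0.174,0.129,0,0.012,0]
    - [0.002,0.085,0.174,0.129,0,0.012,0]
    - [0.002,0.085,0.174,0.129,0,0.012,0]

```text
time: 53.75
ee_pos: [0.5291, 0.1233, 0.2196]
eef_rot: [0.954, 0.049, -0.016, -0.296]
ft_force: [0.2, 0.3, -1.7]
width: 0.0115
```

```bash
cat > plate.py <<'E'
from h import *
from kin2 import ik
S=np.array([.5315,.0902,.095]);A=np.radians(6.1);U=np.array([np.sin(A),-np.cos(A),0]);V=np.array([np.cos(A),np.sin(A),0]);G=.0705;ZG=.013
def pos():
    s=r.read_state();R=Rn.from_quat(s['eef_rot']);p=s['ee_pos']
    f=lambda X,Z=0,Y=0:(p+R.apply([Y,X-70e-3+G,ZG-Z]))-S
    c=lambda w:np.round([w@U*1e3,w[2]*1e3,w@V*1e3],1)
    ph=np.degrees(np.arcsin(-R.as_matrix()[2,1]))
    print('phi',round(ph,1),'outer edge bot/top',c(f(.089)),c(f(.089,.005)),'inner edge bot',c(f(.051)),'front',c(f(.101)),'rear',c(f(-.088)),'F',np.round(s['ft_force'],1))
def goto(uo,vo,phi):
    "outer eye edge bottom at (uo,vo) mm, tilt phi deg"
    t=np.radians(phi); d=U*np.cos(t)-np.array([0,0,np.sin(t)]); n=U*np.sin(t)+np.array([0,0,np.cos(t)])
    P=S+U*uo/1e3+np.array([0,0,vo/1e3])-d*(.019+G)+n*ZG
    R=Rn.from_matrix(np.array([np.cross(d,-n),d,-n]).T)
    q,e=ik(np.array(r.read_state()['joint_positions']),P,R,40)
    print('goto',uo,vo,phi,delta(P,R),'q',np.round(q,2),round(e,4))
E
python3 -c "
from plate import *;st();pos();goto(30,40,35);goto(30,18,35);goto(8,18,35)"
```

```text
t 53.75 [0.529 0.123 0.22 ] F [ 0.178  0.254 -1.696] w 0.0115
q [-0.778  0.334  1.003  1.775 -0.848  1.483 -1.027]
[[ 0.995  0.084 -0.059]
 [ 0.103 -0.82   0.563]
 [-0.001 -0.566 -0.824]]
phi 34.5 outer edge bot/top [33.3 63.2  0.8] [36.1 67.3  0.8] inner edge bot [ 1.9 84.7  0.9] front [43.1 56.4  0.8] rear [-112.7  163.4    1.4] F [ 0.2  0.3 -1.7]
goto 30 40 35 [-0.005, 0.053, 0.101, 0.006, -0.001, -0.002] q [-0.82  0.36  0.97  1.73 -0.89  1.47 -1.1 ] 0.0005
goto 30 18 35 [-0.005, 0.115, 0.191, 0.006, -0.001, -0.002] q [-0.8   0.39  0.96  1.75 -0.91  1.44 -1.06] 0.0005
goto 8 18 35 [-0.006, 0.024, 0.254, 0.006, -0.001, -0.002] q [-0.84  0.38  0.95  1.76 -0.92  1.42 -1.09] 0.0001
```

Request:
play_rows:
  motion:
    - [-0.005,0.025,0.045,0.006,0,-0.002,0]
    - [-0.005,0.05,0.09,0.006,0,-0.002,0]
    - [-0.005,0.08,0.135,0.006,0,-0.002,0]
    - [-0.005,0.115,0.191,0.006,0,-0.002,0]
    - [-0.005,0.115,0.191,0.006,0,-0.002,0]

```text
time: 54.38
ee_pos: [0.5269, 0.126, 0.1733]
eef_rot: [0.952, 0.05, -0.017, -0.301]
ft_force: [-0.5, 0.2, -1.1]
width: 0.0119
```

```bash
python3 -c "
from plate import *;pos();goto(30,18,35);goto(16,18,35);goto(8,18,35)
a=eyes.camera('scene')['image'][110:230,230:390,::-1];b=eyes.camera('side')['image'][80:200,140:300,::-1]
cv2.imwrite('pics/m12.png',cv2.resize(np.hstack([a,b]),(800,300),interpolation=cv2.INTER_CUBIC))"
```

```text
phi 35.0 outer edge bot/top [29.8 16.3 -0.9] [32.6 20.4 -0.9] inner edge bot [-1.3 38.1 -0.9] front [39.6  9.4 -0.9] rear [-115.1  117.9   -0.6] F [-0.5  0.2 -1.1]
goto 30 18 35 [0.004, -0.004, -0.007, -0.001, 0.0, -0.001] q [-0.8   0.39  0.96  1.75 -0.91  1.44 -1.06] 0.0
goto 16 18 35 [0.004, -0.061, 0.033, -0.001, 0.0, -0.001] q [-0.82  0.38  0.95  1.76 -0.92  1.43 -1.08] 0.0001
goto 8 18 35 [0.004, -0.094, 0.056, -0.001, 0.0, -0.001] q [-0.84  0.38  0.95  1.76 -0.92  1.42 -1.09] 0.0003
```

View pics/m12.png

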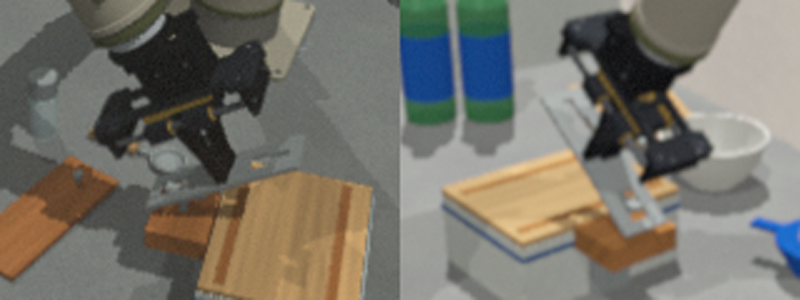

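The side half shows the tilted plate with the T-head in its eye at (635,205), as intended. Next I draw back towards the neck.

Request:
play_rows:
  motion:
    - [0.004,-0.02,0.005,0,0,0,0]
    - [0.004,-0.045,0.02,0,0,0,0]
    - [0.004,-0.07,0.038,0,0,0,0]
    - [0.004,-0.09,0.053,0,0,0,0]
    - [0.004,-0.09,0.053,0,0,0,0]

```text
time: 55.1
ee_pos: [0.5259, 0.1473, 0.1763]
eef_rot: [0.952, 0.051, -0.016, -0.301]
ft_force: [0.2, -0.2, -2.4]
width: 0.0116
```

```bash
python3 -c "
from plate import *;pos();
for w in ((8,18,35),(8,18,30),(8,18,24),(8,17,17),(8,17,8),(8,17,0)): goto(*w)"
```

```text
phi 35.1 outer edge bot/top [ 8.3 19.2  0.6] [11.2 23.3  0.6] inner edge bot [-22.7  41.1   0.5] front [18.2 12.3  0.6] rear [-136.5  121.     0.5] F [ 0.2 -0.2 -2.4]
goto 8 18 35 [-0.003, 0.002, 0.007, -0.001, -0.0, 0.0] q [-0.84  0.38  0.95  1.76 -0.92  1.42 -1.09] 0.0009
goto 8 18 30 [-0.003, -0.002, 0.046, -0.057, -0.0, 0.0] q [-0.91  0.37  0.97  1.76 -0.85  1.36 -1.15] 0.0001
goto 8 18 24 [-0.003, -0.002, 0.093, -0.123, -0.0, 0.0] q [-0.99  0.37  0.99  1.76 -0.76  1.3  -1.23] 0.0
goto 8 17 17 [-0.003, 0.007, 0.152, -0.201, -0.0, 0.0] q [-1.08  0.39  1.01  1.76 -0.67  1.24 -1.32] 0.0
goto 8 17 8 [-0.003, 0.024, 0.221, -0.301, -0.0, 0.0] q [-1.19  0.44  1.04  1.76 -0.56  1.2  -1.43] 0.0002
goto 8 17 0 [-0.003, 0.049, 0.279, -0.39, -0.0, 0.0] q [-1.26  0.5   1.07  1.75 -0.48  1.17 -1.53] 0.0009
```

Request:
play_rows:
  motion:
    - [-0.003,-0.003,0.02,-0.02,0,0,0]
    - [-0.003,-0.005,0.046,-0.057,0,0,0]
    - [-0.003,-0.005,0.07,-0.09,0,0,0]
    - [-0.003,-0.004,0.093,-0.123,0,0,0]
    - [-0.003,-0.004,0.093,-0.123,0,0,0]

```text
time: 55.72
ee_pos: [0.524, 0.1594, 0.1617]
eef_rot: [0.977, 0.053, -0.011, -0.208]
ft_force: [0.1, -0.2, -1.6]
width: 0.0119
```

```bash
python3 -c "
from plate import *;pos();
for w in ((8,18,24),(8,17,17),(8,17,8),(8,16,0)): goto(*w)"
```

```text
phi 24.0 outer edge bot/top [ 6.9 18.4  0.1] [ 8.9 23.   0.1] inner edge bot [-27.9  33.9   0. ] front [17.8 13.5  0.1] rear [-154.9   90.4   -0.2] F [ 0.1 -0.2 -1.6]
goto 8 18 24 [0.0, 0.006, -0.001, 0.0, -0.0, 0.001] q [-1.    0.38  0.99  1.76 -0.76  1.3  -1.23] 0.0006
goto 8 17 17 [0.0, 0.004, 0.059, -0.078, -0.0, 0.001] q [-1.08  0.39  1.02  1.76 -0.67  1.24 -1.32] 0.0
goto 8 17 8 [0.0, 0.008, 0.13, -0.178, -0.0, 0.001] q [-1.19  0.44  1.04  1.76 -0.56  1.2  -1.43] 0.0002
goto 8 16 0 [0.0, 0.022, 0.196, -0.267, -0.0, 0.001] q [-1.26  0.51  1.06  1.75 -0.48  1.17 -1.52] 0.0008
```

Request:
play_rows:
  motion:
    - [0,0.003,0.03,-0.04,0,0,0]
    - [0,0.003,0.059,-0.078,0,0,0]
    - [0,0.005,0.095,-0.13,0,0,0]
    - [0,0.008,0.13,-0.178,0,0,0]
    - [0,0.008,0.13,-0.178,0,0,0]

```text
time: 56.35
ee_pos: [0.5228, 0.1684, 0.1368]
eef_rot: [0.996, 0.054, -0.004, -0.07]
ft_force: [0.1, -0.1, -3.0]
width: 0.0121
```

```bash
python3 -c "
from plate import *;pos();
for w in ((8,16,0),(17,12,0),(19,2,0)): goto(*w)"
```

```text
phi 8.0 outer edge bot/top [ 8.1 16.4 -0.2] [ 8.8 21.4 -0.2] inner edge bot [-29.5  21.7  -0.2] front [20.  14.8 -0.1] rear [-167.2   41.1   -0.5] F [ 0.1 -0.1 -3. ]
goto 8 16 0 [0.002, -0.005, 0.065, -0.089, 0.0, 0.001] q [-1.26  0.5   1.06  1.75 -0.48  1.17 -1.53] 0.0
goto 17 12 0 [0.002, 0.042, 0.079, -0.089, 0.0, 0.001] q [-1.25  0.51  1.06  1.76 -0.48  1.16 -1.51] 0.0
goto 19 2 0 [0.002, 0.059, 0.127, -0.089, 0.0, 0.001] q [-1.23  0.52  1.05  1.77 -0.49  1.15 -1.49] 0.0
```

Request:
play_rows:
  motion:
    - [0.002,-0.003,0.03,-0.045,0,0,0]
    - [0.002,-0.005,0.065,-0.089,0,0,0]
    - [0.002,0.02,0.075,-0.089,0,0,0]
    - [0.002,0.05,0.09,-0.089,0,0,0]
    - [0.002,0.055,0.12,-0.089,0,0,0]

```text
time: 56.98
ee_pos: [0.525, 0.1576, 0.1119]
eef_rot: [0.999, 0.051, 0.0, -0.001]
ft_force: [0.3, 0.6, -2.2]
width: 0.0116
```

```bash
python3 -c "
from plate import *;pos();
for w in ((18,1,0),): goto(*w)
st()"
```

```text
phi 0.1 outer edge bot/top [21.8  3.8  0.4] [21.8  8.8  0.3] inner edge bot [-16.2   3.9   0.5] front [33.8  3.8  0.3] rear [-155.2    4.     1.1] F [ 0.3  0.6 -2.2]
goto 18 1 0 [-0.004, -0.019, 0.015, -0.001, -0.001, -0.003] q [-1.23  0.52  1.04  1.77 -0.49  1.14 -1.5 ] 0.0004
t 56.975 [0.525 0.158 0.112] F [ 0.306  0.631 -2.167] w 0.0116
q [-1.269  0.438  1.107  1.845 -0.435  1.128 -1.476]
[[ 0.995  0.102  0.001]
 [ 0.102 -0.995  0.001]
 [ 0.001 -0.001 -1.   ]]
```

Level and under the head; now lower to contact, then open.

Request:
play_rows:
  motion:
    - [-0.002,-0.01,0.008,0,0,0,0]
    - [-0.002,-0.015,0.015,0,0,0,0]
    - [-0.002,-0.015,0.018,0,0,0,0]
    - [-0.002,-0.015,0.018,0,0,0,0]
    - [-0.002,-0.015,0.018,0,0,0,0]

```text
time: 57.6
ee_pos: [0.524, 0.1625, 0.1083]
eef_rot: [0.999, 0.053, 0.0, 0.0]
ft_force: [0.2, 0.6, -2.4]
width: 0.0114
```

```bash
python3 -c "
from plate import *;pos();st()"
```

```text
phi -0.0 outer edge bot/top [16.9  0.4  0.1] [16.9  5.4  0.1] inner edge bot [-21.1   0.4   0.2] front [28.9  0.4  0.1] rear [-160.1    0.3    0.3] F [ 0.2  0.6 -2.4]
t 57.6 [0.524 0.162 0.108] F [ 0.167  0.566 -2.379] w 0.0114
q [-1.274  0.445  1.102  1.846 -0.439  1.123 -1.479]
[[ 0.994  0.105  0.001]
 [ 0.105 -0.994 -0.   ]
 [ 0.001  0.001 -1.   ]]
```

Request:
play_rows:
  motion:
    - [0,0,0.004,0,0,0,0]
    - [0,0,0.008,0,0,0,0]
    - [0,0,0.008,0,0,0,0]

```text
time: 57.98
ee_pos: [0.524, 0.1625, 0.108]
eef_rot: [0.999, 0.053, -0.0, -0.0]
ft_force: [-9.7, -1.7, 19.4]
width: 0.0113
```

Request:
play_rows:
  motion:
    - [0,0,0,0,0,0,35]
    - [0,0,0,0,0,0,35]
    - [0,0,0,0,0,0,35]
    - [0,0,0,0,0,0,35]
    - [0,0,-0.05,0,0,0,35]

```text
time: 58.6
ee_pos: [0.5235, 0.1622, 0.1165]
eef_rot: [0.999, 0.053, -0.0, 0.001]
ft_force: [-0.7, -0.3, 0.1]
width: 0.0304
```

Request:
play_rows:
  motion:
    - [0,0,-0.1,0,0,0,35]
    - [0,0,-0.2,0,0,0,35]
    - [0,0,-0.4,0,0,0,35]
    - [0,0,-0.5,0,0,0,35]

```text
time: 59.1
ee_pos: [0.5247, 0.1625, 0.2195]
eef_rot: [0.999, 0.053, 0.002, -0.001]
ft_force: [-0.5, 0.8, -0.0]
width: 0.0305
```

Request:
play_rows:
  motion:
    - [-0.2,0,0,0,0,0,35]
    - [-0.4,0,0,0,0,0,35]
    - [-0.6,0,-0.1,0,0,0,35]
    - [-0.65,0,-0.15,0,0,0,35]
    - [-0.65,0,-0.15,0,0,0,35]

```text
time: 59.72
ee_pos: [0.3934, 0.1503, 0.2487]
eef_rot: [0.998, 0.055, 0.002, -0.003]
ft_force: [0.4, -0.3, -0.2]
width: 0.0303
```

Run:
```python
from plate import *
st()
W=eyes.camera('wrist')
for l in ('latch_eye','latch','stud'):
    for c,n in ((W,'wrist'),(eyes.camera('scene'),'scene'),(eyes.camera('side'),'side')):
        print(n,l,[(round(d['p'],2),onz(c,d['xy'],.095)) for d in eyes.landmark_of(c,l)[:1]])
cv2.imwrite('pics/m13.png',cv2.resize(np.hstack([W['image'][0:240,96:416,::-1],cv2.resize(eyes.camera('side')['image'][80:200,140:300,::-1],(320,240),interpolation=cv2.INTER_CUBIC)]),(800,300)))
```

```text
t 59.725 [0.393 0.15  0.249] F [ 0.405 -0.325 -0.216] w 0.0303
q [-1.589 -0.386  0.911  1.957  0.302  1.429 -2.218]
[[ 0.994  0.11   0.003]
 [ 0.11  -0.994  0.006]
 [ 0.003 -0.006 -1.   ]]
wrist latch_eye [(0.93, array([0.528, 0.093, 0.095]))]
scene latch_eye [(0.58, array([0.527, 0.099, 0.095]))]
side latch_eye [(0.66, array([0.542, 0.095, 0.095]))]Traceback (most recent call last):
  File "<stdin>", line 6, in <module>
ValueError: only the last four pictures can be asked about
```

Run:
```python
from plate import *
W=eyes.camera('wrist');D=eyes.camera('side')
for l in ('latch','lid_hinge','stud','latch_eye','latch_wide'): print(l,[(round(d['p'],2),onz(W,d['xy'],.095 if l!='lid_hinge' else .085)) for d in eyes.landmark_of(W,l)[:1]])
cv2.imwrite('pics/m13.png',cv2.resize(np.hstack([W['image'][0:240,96:416,::-1],cv2.resize(D['image'][80:200,140:300,::-1],(320,240),interpolation=cv2.INTER_CUBIC)]),(800,300)))
```

```text
latch [(0.56, array([0.51920638, 0.16370552, 0.095     ]))]
lid_hinge [(0.87, array([0.50912969, 0.30201714, 0.085     ]))]
stud [(0.73, array([ 0.39320985, -0.09519657,  0.095     ]))]
latch_eye [(0.84, array([0.52959036, 0.09196339, 0.095     ]))]
latch_wide [(0.93, array([0.51905307, 0.2022284 , 0.095     ]))]
```

View pics/m13.png

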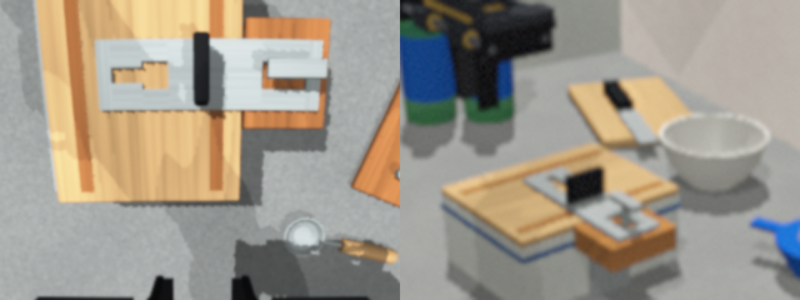

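The plate lies flat across the shut lid with the T-head over its eye at (297,68), and the gripper is clear.

```bash
python3 -c "
from bench import job;print(job.close_job())"
```

```text
the job is handed in; nothing more can be done
None
```

I finished the task and handed it in at about 60 s on the robot's clock, well under the 210 s limit; the hand-in gave no verdict.

- **Jars:** All four glass spice jars stand in the tin. The last wrist view before I shut the lid showed them upright.
- **Lid:** I pushed it down until it met firm resistance of about 26 N at its shut height. It still looked shut in the final pictures.
- **Latch plate:** I slid it off the pin, worked its eye over the T-head at a 35° tilt, levelled it and let go. The last wrist view measures the eye about 3 mm from the stud's axis, against the 18 mm limit. The plate looks flat across the lid, under the head. The gripper is clear of everything.
- **Disagreements:** In the final check, the scene and side cameras placed the eye 10–12 mm from the stud. I relied on the closer wrist view. The last network search for the stud itself, now under the plate, pointed to the wrong spot.
- **Arm:** Joints 2 and 3 ran to the edge of their ranges once while I was setting up for the latch. No range or speed fault showed, and I worked the arm back to a normal posture before touching the plate.
- **Other kitchen things:** I did not touch them, and nothing in the pictures suggested they moved, but I did not measure their final positions.

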